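# Clear the sorting tray into stock

## Robot

A 7-joint arm with a two-finger parallel gripper is mounted at the origin on the work surface. World frame = base frame: x ahead of the robot, y to its left, z up, the work surface at z = 0. Lengths are in m, angles in rad, forces in N, time in s.
With the tool pointing down it reaches from about 0.4 to 0.925 m from the base axis. Payload 5.6 kg.
Tool frame: the origin (TCP) lies where the fingers leave the gripper's body, on its centre line; the fingertips stand 73 mm ahead of it and the grasp point (between the pads) lies 54 mm ahead of it; z points along the fingers, y is the line along which they close (so a half turn about z gives the same grasp; the last joint's range is limited). The gripper opens to 85 mm and grips with 20 to 120 N. Pads are 22 mm wide; open, the fingers measure 114 mm over their backs; the gripper's body (76 mm by 85 mm) begins 54 mm behind the grasp point. The pads swing forward as they close: fully open they stand 13 mm farther back than shut.
Start: joints at [1.253, 0.468, -0.012, 1.603, 0.006, 1.071, -0.056], TCP at [0.176, -0.626, 0.304] pointing down, gripper open.
Joint ranges: [-2.53, 2.53], [-0.31, 2.02], [-1.57, 1.55], [0.28, 2.44], [-1.29, 4.43], [0.15, 1.84], [-2.92, 2.92]. Speed limits (rad/s): [2.57, 2.57, 3.14, 3.14, 3.14, 3.14, 3.14].

## Interface

Orientations are given as a unit quaternion [w, x, y, z].
In Python, from plant import get_state, read_camera, sign_off gives the robot as it stands. The module is installed in compiled form; this text tells all that it offers.
- The arm moves only by the tool carry_out, never from a script. Its argument "plan" is a list of rows, each an object of numbers: "x", "y", "z": the shift along the tool's x, y, z in mm; "twist": the turn about the tool's z in rad. A call has 1 to 12 rows; each row is the pose to reach, as a shift and turn from the pose commanded when the call began, along the tool's axes at that moment; what a row does not reach only later rows make up. A row lasts 1/8 s, in which the tool goes at most 62.5 mm and 10.7 degrees, less where a joint would pass 70% of its speed; a pose out of reach is approached as far as the arm can. A call with a gripper value outside its range is refused whole. "claw" is the opening in per cent of the stroke, from 0 (shut) to 100 (fully open), set as the call begins (left out, the last holds). The fingers move at their own pace and stop on an object; the grip force is fixed at half the most. Time passes only in rows, so rows that repeat a pose let the fingers close. It gives the time, the measured TCP pose, the force, the opening and the grip force at its end, in the units of the state.
- get_state(): the state, without advancing time (a new reading comes with each control period).
- read_camera(name): name is "scene" or "top"; returns a dict with "frame" (480x640x3 uint8, red, green, blue), "fx", "fy", "cx", "cy" (pixels), "R" (3x3) and "t" (3): a world point X has camera coordinates R X + t. Camera axes: x right, y down, z forward; pixel columns grow to the right and rows downward; lengths in m; the calibration is good to about 2 mm. A picture is of the moment at which its call begins. There is no depth.
- sign_off(): hands the job in; it is judged then, once.
The state is a dict: "clock": time; "q": joint angles; "dq": joint speeds; "tau": joint torques, N m; "ee_pos": TCP position; "tool_rot": TCP orientation; "force": force on the tool from outside, world axes, zero at the start; "ft_torque": the same for the moment, N m; "width": opening from 0.0 (shut) to 1.0 (fully open); "grasp_force": force on a finger pad.
Only numpy, scipy, OpenCV 4.12 (cv2) and the standard library are available. Lean on these libraries where they do the work, as an engineer would, in place of code of your own. Each camera call takes 0.05 s, during which the arm holds its last target. There are 200 camera calls.

## Task

A steel snap hook has strayed among the three wooden toggles on the sorting tray: pick it out and lower it into the white carton, with the other snap hook. Then carry the tray with its toggles to the blue stock bin that already holds toggles and, with the tray's open lip held just above the bin's rim, tip it so that all three slide into the bin. Set the empty tray back down flat on the bench, and leave the thread cone and the glue jar standing where they are.

Things in the scene. Friction and masses are not known exactly. Their poses are not given: they have to be found in the camera images.
- tray: three-sided wooden sorting tray, loose, 240 mm (its x) x 180 mm (its y), 0.25 kg; origin: centre of its underside, z up. Lacquered floor 3 mm thick; open lip at +x, no wall there; side walls at y = +-85 mm, 10 mm thick, 27 mm high; high back board at -x. Starts flat on the bench, lip away from the robot, snap hook and three toggles on its floor, one in each quarter
- tray_lip (a point): middle of the tray's open lip, lower edge (tray x = 120 mm, y = 0, z = 0); axes as the tray's
- tray_grip (a point): top of the tray's back board at its middle (tray x = -113 mm, y = 0, z = 57 mm); axes as the tray's. The board is 14 mm thick (tray x from -120 to -106 mm), 29 mm high at its ends and 57 mm over its middle 110 mm, where it is gripped from above across its thickness; the floor within 25 mm of its middle is free. A firm grip (25 N or more) keeps the tray from drooping
- hook: the stray steel swivel snap hook, 84 x 26 x 13 mm, 50 g, lying flat on the tray floor among the toggles; origin: centre of its underside, under the plain barrel block (30 mm long, 14 mm wide, 13 mm high) by which it is gripped across; x along it from the swivel eye (-x) to the open hook (+x), z up
- toggle1: wooden bag toggle on the tray, 66 x 22 x 17 mm, flat-backed, dark wood with tapered rounded ends and two small cord holes in its top; origin: centre of its underside, x along its length, z up. It slides on the tray once that is tilted by about 16 to 23 degrees
- toggle2: wooden bag toggle on the tray, like toggle1
- toggle3: wooden bag toggle on the tray, like toggle1
- bin: blue plastic stock bin for toggles, fixed, to the left or the right of the tray; 220 mm (its x) x 160 mm (its y), 75 mm high, walls and floor 4 mm, open on top, a rim bead standing out 4 mm; it already holds two more toggles; origin: centre of its underside, z up
- carton: low white carton for snap hooks, fixed, on the other side of the tray; 190 mm (its x) x 140 mm (its y), 45 mm high, walls and floor 4 mm, open on top; it already holds one other snap hook; origin: centre of its underside, z up
- stock_hook: the other snap hook, same shape, lying in the carton in the half towards the carton's -y side, along the carton's x; the half towards +y is free. Its origin and axes as those of hook
- thread: bystander: cone of thread standing on the bench, 60 mm across, 90 mm high; origin: centre of its underside
- glue: bystander: white glue jar with black cap standing on the bench, 68 mm across, 85 mm high; origin: centre of its underside
Not all that is in view belongs to the job. What is shaped like the hook but purple or yellow is not meant.

How it is judged:
By the outcome, as a careful person would: the job done as asked, in the order asked, and still so for the second after the job is handed in, with the robot touching nothing.
It also fails if it takes over 72 s, if anything falls off the work surface, if the arm or the gripper's body presses on something with over 40 N, if the wrist force passes 120 N, or if a joint passes its speed limit or range.

## Working session

There is one attempt and no reset: what is moved stays moved. The work goes in short steps, Python scripts to look and compute and a tool call to move; the robot and the scene stay as the last step left them, time stands still between calls to the robot, and variables do not carry over. Pictures are saved under pics/ and viewed, at most 10 in all, crops included, and the job is handed in when it is done.

Besides the shell and the picture viewer there is one more tool, called after "Request:" by a JSON object that holds its "api" and its "payload", one argument or row to a line. carry_out: Moves the arm, as the interface text tells. Its arguments: {"type":"object","properties":{"plan":{"type":"array"},"claw":{"type":"number"}},"required":["plan"]}

```bash
mkdir -p pics
cat > h.py <<'E'
import numpy as np, cv2
from plant import get_state, read_camera, sign_off
def snap(name,fn,crop=None,s=1):
    c=read_camera(name); f=c["frame"][:,:,::-1]
    if crop: x0,y0,x1,y1=crop; f=f[y0:y1,x0:x1]
    cv2.imwrite("pics/"+fn,cv2.resize(f,None,fx=s,fy=s,interpolation=cv2.INTER_CUBIC)); return c
def px2w(c,u,v,z):
    R=np.array(c["R"]);t=np.array(c["t"]); d=R.T@np.array([(u-c["cx"])/c["fx"],(v-c["cy"])/c["fy"],1]); o=-R.T@t
    return o+d*(z-o[2])/d[2]
E
python3 - <<'E'
from h import *
for n in("scene","top"):
    c=snap(n,n+"1.png",s=1.25)
    R=np.array(c["R"]);print(n,c["fx"],c["cx"],c["cy"],R.round(3).tolist(),(-R.T@np.array(c["t"])).round(3))
print(get_state())
E
```

```text
scene 443.7586065536133 322.74982225633914 239.1307322356559 [[-0.032, 0.999, -0.009], [0.563, 0.01, -0.827], [-0.826, -0.031, -0.563]] [1.372 0.022 0.651]
top 442.9116892809173 317.17160807645433 239.30016949363576 [[-0.003, -1.0, -0.02], [-0.994, 0.006, -0.113], [0.113, 0.02, -0.993]] [ 0.421 -0.025  0.886]
{'clock': 0.1, 'q': array([ 1.25300137,  0.46829421, -0.01161672,  1.60353584,  0.00597649,
        1.07140863, -0.05631873]), 'dq': array([-7.51233918e-04, -1.47600034e-03, -9.34966126e-04, -2.84882355e-03,
        3.64482950e-04, -1.93477239e-04, -3.41249903e-05]), 'tau': array([ 1.28175452e-03, -5.33520341e+01,  2.15211685e-02, -2.51962799e+01,
        1.14279514e-02,  4.29367617e-03,  2.44866766e-05]), 'ee_pos': array([ 0.17622827, -0.6252488 ,  0.3030284 ]), 'tool_rot': array([-7.90725384e-04,  9.90581101e-01,  1.36924916e-01, -1.54428211e-04]), 'force': array([ 0.05046554,  0.36117839, -0.66017452]), 'ft_torque': array([ 0.02934411, -0.02330457,  0.07374376]), 'grasp_force': 0.0, 'width': 1.0002482783837054}
```

View pics/top1.png

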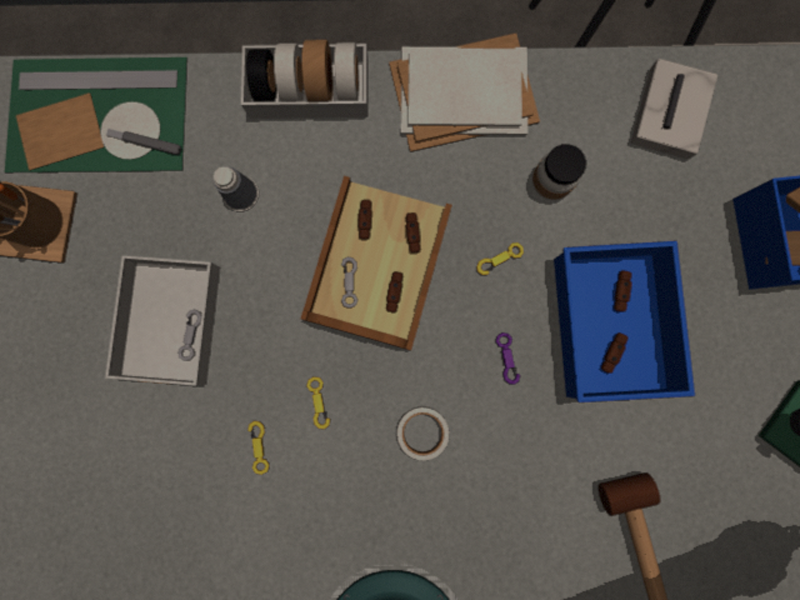

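View pics/scene1.png

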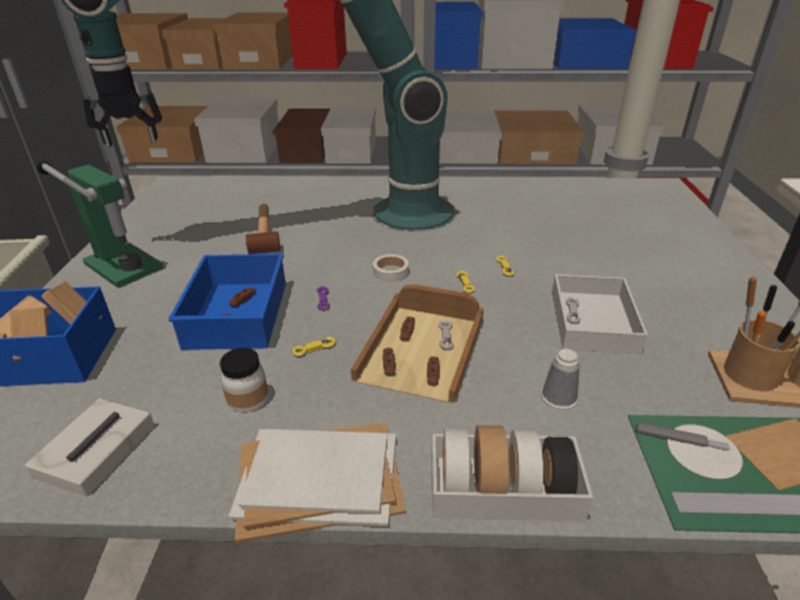

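The top picture shows the tray at about (378,265), with its lip at the top. The carton is at (160,320) and the toggle bin at (622,320). The glue jar is at (560,172) and the thread cone at (235,188).

Hook look-alikes, top picture:
- Steel hook on the tray at (349,282).
- Steel stock hook in the carton at (190,335).
- Yellow hooks at (500,259), (318,402) and (258,447).
- Purple hook at (508,358).

I choose the steel one on the tray at (349,282) and check it in a close crop.

Run:
```python
from h import *
c=snap("top","tray.png",(235,135,370,285),4)
def p(n,u,v,z): print(n,(px2w(c,u/1.25,v/1.25,z)*1000).round(0)[:2])
for u,v in((124,258),(211,262),(197,384),(108,379)): p("carton",u,v,.045)
for u,v in((557,250),(677,242),(692,395),(574,401)): p("bin",u,v,.075)
p("glue cap",565,163,.085);p("thread top",227,177,.09)
```

```text
carton [584. 416.]
carton [577. 279.]
carton [389. 294.]
carton [397. 431.]
bin [ 585. -247.]
bin [ 596. -423.]
bin [ 373. -431.]
bin [ 365. -263.]
glue cap [ 715. -261.]
thread top [697. 243.]
```

View pics/tray.png

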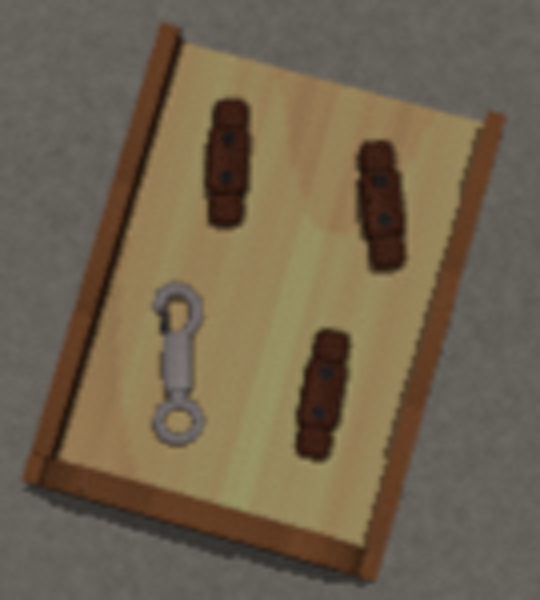

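The crop confirms the choice: a grey steel hook with its barrel at crop (178,362), open hook end towards (180,300) and eye at (179,425). Three dark toggles are at (228,162), (381,205) and (324,395).

```bash
cat >> h.py <<'E'
from scipy.spatial.transform import Rotation as Ro
def toolR():
    q=get_state()["tool_rot"]; return Ro.from_quat([q[1],q[2],q[3],q[0]]).as_matrix()
def delta(target_tcp,xdir=None):
    s=get_state();R=toolR();print("tool axes cols",R.round(3).tolist(),"tcp",s["ee_pos"].round(4))
    print("shift mm",(R.T@(np.array(target_tcp)-s["ee_pos"])*1000).round(1))
E
python3 - <<'E'
from h import *
c=read_camera("top")
def p(u,v,z): return px2w(c,235+u/4,135+v/4,z)[:2]*1000
b,e,o=p(178,362,.016),p(179,422,.008),p(180,305,.008)
print("hook",b.round(1),e.round(1),o.round(1),np.degrees(np.arctan2(*(o-e)[::-1])))
lf,lb,rf,rb=p(165,25,.027),p(25,485,.029),p(503,117,.027),p(375,580,.029)
for q in(lf,lb,rf,rb):print(q.round(1))
x=(lf+rf-lb-rb)/2;y=(lf+lb-rf-rb)/2;print("tray c",((lf+lb+rf+rb)/4).round(1),"L",np.linalg.norm(x),np.linalg.norm(y),"ang",np.degrees(np.arctan2(x[1],x[0])),np.degrees(np.arctan2(-y[0],y[1])))
for n,(u,v) in dict(t1=(228,162),t2=(381,205),t3=(324,395)).items(): print(n,p(u,v,.02).round(1))
delta([b[0]/1000,b[1]/1000,.2])
E
```

```text
hook [548.3  67.1] [519.2  67.2] [578.4  67.1] -0.12530330253897107
[717.5  73.5]
[486.4 139.9]
[668.6 -95. ]
[439.7 -30. ]
tray c [578.   22.1] L 239.15085567221084 175.86068106434507 ang -15.938055545063017 -15.768448786972785
t1 [648.7  42.2]
t2 [626.1 -34.3]
t3 [530.8  -5.5]
tool axes cols [[0.963, 0.271, -0.0], [0.271, -0.963, 0.001], [-0.0, -0.001, -1.0]] tcp [ 0.1763 -0.6254  0.3033]
shift mm [ 545.9 -565.4  103.9]
```

Request:
{"api": "carry_out", "payload": {
  "plan": [
    {"x": 30,"y": -30,"twist": 0.05},
    {"x": 60,"y": -62,"twist": 0.1},
    {"x": 95,"y": -98,"twist": 0.15},
    {"x": 130,"y": -135,"twist": 0.2},
    {"x": 165,"y": -171,"twist": 0.25},
    {"x": 200,"y": -207,"twist": 0.27},
    {"x": 235,"y": -243,"twist": 0.272},
    {"x": 270,"y": -280,"twist": 0.272},
    {"x": 305,"y": -316,"twist": 0.272},
    {"x": 340,"y": -352,"twist": 0.272},
    {"x": 375,"y": -388,"twist": 0.272},
    {"x": 405,"y": -420,"twist": 0.272}
  ],
  "claw": 55
}}

```text
invalid input
```

Run:
```python
from h import *
delta([.5483,.0671,.16]);s=get_state();print(s["clock"],s["q"].round(2),s["width"])
```

```text
tool axes cols [[0.963, 0.271, -0.0], [0.271, -0.963, 0.001], [-0.0, -0.001, -1.0]] tcp [ 0.1763 -0.6254  0.3033]
shift mm [ 545.9 -565.4  143.9]
0.2 [ 1.25  0.47 -0.01  1.6   0.01  1.07 -0.06] 0.999128523452931
```

Request:
{"api": "carry_out", "payload": {
  "plan": [
    {"x": 30,"y": -30,"z": 0,"twist": 0.05},
    {"x": 60,"y": -62,"z": 0,"twist": 0.1},
    {"x": 95,"y": -98,"z": 0,"twist": 0.15},
    {"x": 130,"y": -135,"z": 0,"twist": 0.2},
    {"x": 165,"y": -171,"z": 0,"twist": 0.25},
    {"x": 200,"y": -207,"z": 0,"twist": 0.27},
    {"x": 235,"y": -243,"z": 0,"twist": 0.272},
    {"x": 270,"y": -280,"z": 0,"twist": 0.272},
    {"x": 305,"y": -316,"z": 0,"twist": 0.272},
    {"x": 340,"y": -352,"z": 0,"twist": 0.272},
    {"x": 375,"y": -388,"z": 0,"twist": 0.272},
    {"x": 405,"y": -420,"z": 0,"twist": 0.272}
  ],
  "claw": 55
}}

```text
clock: 1.7
ee_pos: [0.4528, -0.1097, 0.304]
tool_rot: [0.0, 1.0, 0.002, 0.0]
force: [0.6, -0.2, 0.2]
width: 0.547
grasp_force: 0.0
```

Run:
```python
from h import *
delta([.5483,.0671,.16]);s=get_state();print(s["clock"],s["q"].round(2),s["width"])
```

```text
tool axes cols [[1.0, 0.003, 0.0], [0.003, -1.0, -0.0], [0.0, 0.0, -1.0]] tcp [ 0.4528 -0.1097  0.304 ]
shift mm [  96.  -176.5  144. ]
1.7 [ 0.46  0.18 -0.33  2.02  0.07  0.95 -1.47] 0.54736429599048
```

Request:
{"api": "carry_out", "payload": {
  "plan": [
    {"x": 24,"y": -44,"z": 20,"twist": 0},
    {"x": 48,"y": -88,"z": 50,"twist": 0},
    {"x": 72,"y": -132,"z": 80,"twist": 0},
    {"x": 96,"y": -176,"z": 110,"twist": 0},
    {"x": 96,"y": -176,"z": 150,"twist": 0},
    {"x": 96,"y": -176,"z": 175,"twist": 0},
    {"x": 96,"y": -176,"z": 175,"twist": 0}
  ],
  "claw": 45
}}

```text
clock: 2.58
ee_pos: [0.5464, 0.0647, 0.1269]
tool_rot: [0.0, 1.0, 0.002, -0.002]
force: [-0.5, -0.3, 0.1]
width: 0.449
grasp_force: 0.0
```

Run:
```python
from h import *
delta([.5483,.0671,.079])
snap("scene","s2.png",(270,180,420,330),4)
```

```text
tool axes cols [[1.0, 0.003, -0.005], [0.003, -1.0, -0.001], [-0.005, 0.001, -1.0]] tcp [0.5464 0.0647 0.1269]
shift mm [ 2.1 -2.5 47.9]
```

View pics/s2.png

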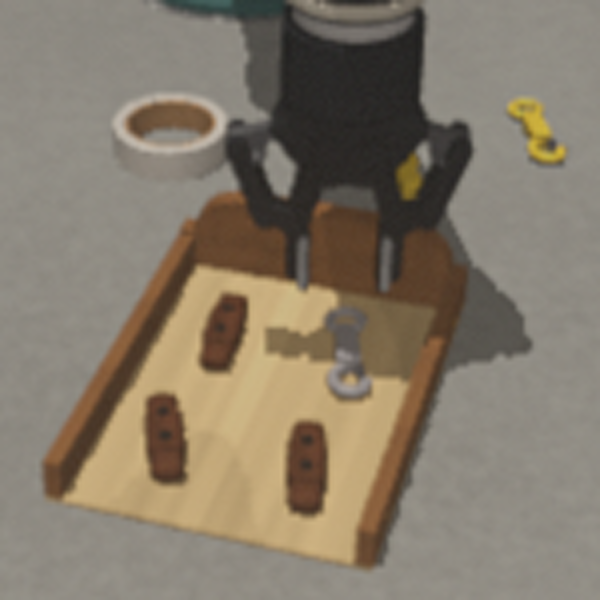

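The scene crop shows the fingers (crop 303 and 388, row 285) straddling the hook (345,350) along its length, clear of the toggles. I go down and grip.

Request:
{"api": "carry_out", "payload": {
  "plan": [
    {"x": 1,"y": -1,"z": 16,"twist": 0},
    {"x": 1,"y": -1,"z": 32,"twist": 0},
    {"x": 1,"y": -1,"z": 42,"twist": 0},
    {"x": 1,"y": -1,"z": 47,"twist": 0},
    {"x": 1,"y": -1,"z": 47,"twist": 0},
    {"x": 1,"y": -1,"z": 47,"twist": 0}
  ]
}}

```text
clock: 3.38
ee_pos: [0.549, 0.0658, 0.0822]
tool_rot: [-0.0, 1.0, 0.001, 0.0]
force: [0.2, 0.3, -0.4]
width: 0.451
grasp_force: 0.0
```

Request:
{"api": "carry_out", "payload": {
  "plan": [
    {"x": 0,"y": 0,"z": 0,"twist": 0},
    {"x": 0,"y": 0,"z": 0,"twist": 0},
    {"x": 0,"y": 0,"z": 0,"twist": 0},
    {"x": 0,"y": 0,"z": 0,"twist": 0},
    {"x": 0,"y": 0,"z": 0,"twist": 0},
    {"x": 0,"y": 0,"z": 0,"twist": 0}
  ],
  "claw": 0
}}

```text
clock: 4.12
ee_pos: [0.549, 0.0658, 0.0824]
tool_rot: [0.0, 1.0, 0.001, 0.0]
force: [-0.9, 0.4, 6.9]
width: 0.135
grasp_force: 59.0
```

Request:
{"api": "carry_out", "payload": {
  "plan": [
    {"x": 0,"y": 0,"z": -15,"twist": 0},
    {"x": 0,"y": 0,"z": -40,"twist": 0},
    {"x": 0,"y": 0,"z": -70,"twist": 0},
    {"x": 0,"y": -10,"z": -90,"twist": 0},
    {"x": -5,"y": -30,"z": -100,"twist": 0.01},
    {"x": -12,"y": -60,"z": -100,"twist": 0.03},
    {"x": -19,"y": -100,"z": -100,"twist": 0.05},
    {"x": -26,"y": -140,"z": -100,"twist": 0.077},
    {"x": -33,"y": -180,"z": -100,"twist": 0.077},
    {"x": -41,"y": -220,"z": -100,"twist": 0.077},
    {"x": -49,"y": -260,"z": -100,"twist": 0.077},
    {"x": -60,"y": -295,"z": -100,"twist": 0.077}
  ]
}}

```text
clock: 5.62
ee_pos: [0.4876, 0.362, 0.1826]
tool_rot: [-0.0, 0.999, -0.037, 0.0]
force: [1.0, -0.4, 0.3]
width: 0.139
grasp_force: 58.7
```

Request:
{"api": "carry_out", "payload": {
  "plan": [
    {"x": 0,"y": -12,"z": 0,"twist": 0},
    {"x": 0,"y": -24,"z": 0,"twist": 0},
    {"x": 0,"y": -24,"z": 0,"twist": 0}
  ]
}}

```text
clock: 6.0
ee_pos: [0.4904, 0.3842, 0.1819]
tool_rot: [0.0, 0.999, -0.037, 0.0]
force: [-0.8, -0.1, 0.1]
width: 0.135
grasp_force: 58.7
```

Run:
```python
from h import *
delta([.489,.385,.0845])
c=snap("scene","s3.png",(410,150,550,300),4)
def p(u,v,z): return (px2w(c,u/1.25,v/1.25,z)*1000).round(0)[:2]
```

```text
tool axes cols [[0.997, -0.075, 0.0], [-0.075, -0.997, -0.0], [0.0, 0.0, -1.0]] tcp [0.4904 0.3842 0.1819]
shift mm [-1.5 -0.7 97.4]
```

View pics/s3.png

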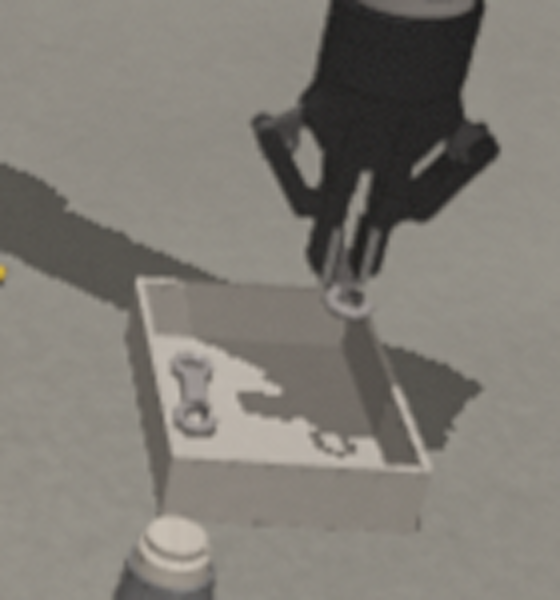

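The crop shows the hook held level (ring at crop 348,300) over the carton's free half, with the stock hook at (193,390). I lower it.

Request:
{"api": "carry_out", "payload": {
  "plan": [
    {"x": -1,"y": 0,"z": 25,"twist": 0},
    {"x": -1,"y": 0,"z": 50,"twist": 0},
    {"x": -1,"y": 0,"z": 75,"twist": 0},
    {"x": -1,"y": 0,"z": 88,"twist": 0},
    {"x": -1,"y": 0,"z": 94,"twist": 0},
    {"x": -1,"y": 0,"z": 97,"twist": 0},
    {"x": -1,"y": 0,"z": 97,"twist": 0}
  ]
}}

```text
clock: 6.92
ee_pos: [0.489, 0.3848, 0.0854]
tool_rot: [-0.0, 0.999, -0.037, 0.0]
force: [0.0, -0.4, -0.3]
width: 0.137
grasp_force: 58.7
```

Request:
{"api": "carry_out", "payload": {
  "plan": [
    {"x": 0,"y": 0,"z": 0,"twist": 0},
    {"x": 0,"y": 0,"z": 0,"twist": 0},
    {"x": 0,"y": 0,"z": 0,"twist": 0},
    {"x": 0,"y": 0,"z": 0,"twist": 0}
  ],
  "claw": 32
}}

```text
clock: 7.42
ee_pos: [0.4887, 0.3846, 0.085]
tool_rot: [-0.0, 0.999, -0.037, 0.0]
force: [0.2, 0.6, -0.4]
width: 0.322
grasp_force: 0.0
```

Request:
{"api": "carry_out", "payload": {
  "plan": [
    {"x": 0,"y": 0,"z": -15,"twist": 0},
    {"x": 0,"y": 0,"z": -45,"twist": 0},
    {"x": 0,"y": 0,"z": -80,"twist": 0},
    {"x": 0,"y": 20,"z": -115,"twist": 0.05},
    {"x": 0,"y": 60,"z": -115,"twist": 0.15},
    {"x": 0,"y": 105,"z": -115,"twist": 0.2},
    {"x": 0,"y": 150,"z": -115,"twist": 0.2},
    {"x": 0,"y": 200,"z": -115,"twist": 0.2},
    {"x": 0,"y": 250,"z": -115,"twist": 0.2},
    {"x": 0,"y": 290,"z": -115,"twist": 0.2},
    {"x": 0,"y": 330,"z": -115,"twist": 0.2},
    {"x": 0,"y": 330,"z": -115,"twist": 0.2}
  ]
}}

```text
clock: 8.93
ee_pos: [0.4642, 0.0524, 0.2008]
tool_rot: [0.001, 0.99, -0.139, 0.001]
force: [-0.3, -0.7, 0.6]
width: 0.323
grasp_force: 0.0
```

Run:
```python
from h import *
import math
delta([.4694,.0532,.16]);print(get_state()["q"].round(2))
c=read_camera("scene")
a=c["frame"][180:290,420:530,::-1]; a=cv2.resize(a,None,fx=4,fy=4,interpolation=2)
c=read_camera("top"); b=cv2.resize(c["frame"][195:320,75:185,::-1],None,fx=3.52,fy=3.52)
cv2.imwrite("pics/c4.png",cv2.resize(np.hstack([a,b]) if 0 else np.hstack([cv2.resize(a,(387,440)),b[:440]]),None,fx=1,fy=1))
```

```text
tool axes cols [[0.961, -0.276, 0.001], [-0.276, -0.961, -0.001], [0.001, 0.001, -1.0]] tcp [0.4642 0.0524 0.2008]
shift mm [ 4.7 -2.3 40.8]
[ 0.08  0.34 -0.3   2.11  0.15  0.72 -2.18]
```

View pics/c4.png

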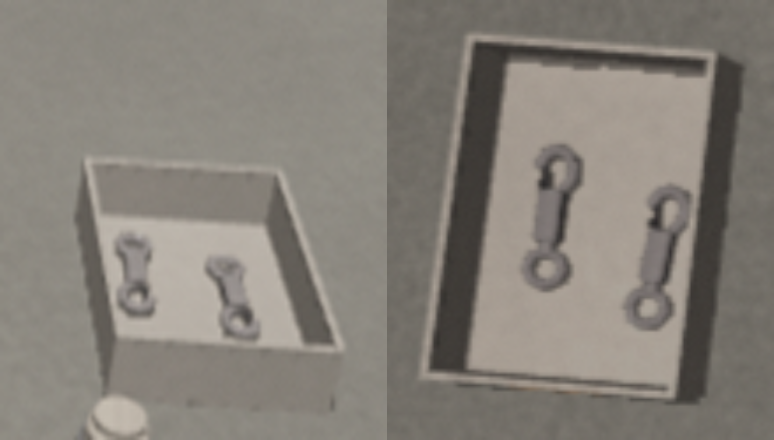

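The right crop shows both steel hooks flat in the carton, at (553,215) and (658,255). The moves only offer shifts and a twist, so I need to see how the arm treats a pose out of reach: if the tool may tilt there, and if the tilt stays. I test that empty, clear of everything.

Request:
{"api": "carry_out", "payload": {
  "plan": [
    {"x": -30,"y": 0,"z": -40,"twist": 0},
    {"x": -70,"y": 0,"z": -50,"twist": 0},
    {"x": -110,"y": 0,"z": -50,"twist": 0},
    {"x": -150,"y": 0,"z": -50,"twist": 0},
    {"x": -190,"y": 0,"z": -50,"twist": 0},
    {"x": -190,"y": 0,"z": -50,"twist": 0}
  ]
}}

```text
clock: 9.78
ee_pos: [0.2792, 0.1081, 0.2501]
tool_rot: [0.001, 0.991, -0.134, 0.0]
force: [0.4, 0.1, 0.9]
width: 0.321
grasp_force: 0.0
```

Run:
```python
from h import *
delta([.4694,.0532,.16]);print(get_state()["q"].round(2))
```

```text
tool axes cols [[0.964, -0.265, 0.001], [-0.265, -0.964, -0.001], [0.001, 0.001, -1.0]] tcp [0.2792 0.1081 0.2501]
shift mm [197.8   2.4  90.3]
[ 0.   -0.05 -0.46  2.4  -0.03  0.78 -2.28]
```

Request:
{"api": "carry_out", "payload": {
  "plan": [
    {"x": -40,"y": 0,"z": 0,"twist": 0},
    {"x": -80,"y": 0,"z": 0,"twist": 0},
    {"x": -80,"y": 0,"z": 0,"twist": 0}
  ]
}}

```text
clock: 10.15
ee_pos: [0.2194, 0.1366, 0.2599]
tool_rot: [0.001, 0.991, -0.135, -0.003]
force: [-0.6, 1.1, 2.5]
width: 0.318
grasp_force: 0.0
```

Run:
```python
from h import *
delta([.4694,.0532,.16]);print(get_state()["q"].round(2))
```

```text
tool axes cols [[0.964, -0.267, -0.006], [-0.267, -0.964, -0.002], [-0.005, 0.004, -1.0]] tcp [0.2194 0.1366 0.2599]
shift mm [263.6  13.2  98.7]
[ 0.68 -0.29 -1.12  2.43 -0.35  0.88 -2.03]
```

The tool stays vertical even out of reach, so I can't tip the tray by pitching the wrist. Instead I'll grip the board deep and carry it over the bin. Easing the claw a few mm will then let the board lean and jam between the pads, so the lip droops in a controlled way. Closing the claw straightens the tray again.

Request:
{"api": "carry_out", "payload": {
  "plan": [
    {"x": 10,"y": 0,"z": -5,"twist": -0.06},
    {"x": 35,"y": 1,"z": 0,"twist": -0.18},
    {"x": 65,"y": 3,"z": 10,"twist": -0.32},
    {"x": 95,"y": 4,"z": 20,"twist": -0.48},
    {"x": 125,"y": 6,"z": 30,"twist": -0.64},
    {"x": 155,"y": 7,"z": 40,"twist": -0.8},
    {"x": 185,"y": 9,"z": 50,"twist": -0.96},
    {"x": 210,"y": 10,"z": 60,"twist": -1.12},
    {"x": 235,"y": 11,"z": 65,"twist": -1.28},
    {"x": 250,"y": 12,"z": 70,"twist": -1.44},
    {"x": 260,"y": 13,"z": 75,"twist": -1.56},
    {"x": 264,"y": 13,"z": 80,"twist": -1.57}
  ],
  "claw": 55
}}

```text
clock: 11.65
ee_pos: [0.4708, 0.0511, 0.1779]
tool_rot: [-0.001, 0.798, 0.603, -0.002]
force: [-0.6, -0.1, -0.2]
width: 0.546
grasp_force: 0.0
```

Request:
{"api": "carry_out", "payload": {
  "plan": [
    {"x": 0,"y": 0,"z": 10,"twist": 0},
    {"x": 0,"y": 0,"z": 20,"twist": 0},
    {"x": 0,"y": 0,"z": 20,"twist": 0}
  ]
}}

```text
clock: 12.02
ee_pos: [0.4687, 0.0509, 0.1576]
tool_rot: [-0.001, 0.797, 0.604, -0.004]
force: [-0.1, 0.5, 0.4]
width: 0.547
grasp_force: 0.0
```

Run:
```python
from h import *
delta([.4694,.0532,.105]);print(get_state()["q"].round(2)); print("tool yaw",np.degrees(np.arctan2(*toolR()[[1,0],0])))
a=read_camera("scene")["frame"][180:330,270:420,::-1]; b=read_camera("top")["frame"][135:285,235:385,::-1]
cv2.imwrite("pics/c5.png",cv2.resize(np.hstack([a,b]),None,fx=2.66,fy=2.66,interpolation=2))
```

```text
tool axes cols [[0.271, 0.963, -0.007], [0.963, -0.271, -0.003], [-0.005, -0.006, -1.0]] tcp [0.4687 0.0509 0.1576]
shift mm [ 2.7  0.4 52.6]
[ 0.67  0.7  -1.08  2.09  0.83  0.88 -1.18]
tool yaw 74.28450687626814
```

View pics/c5.png

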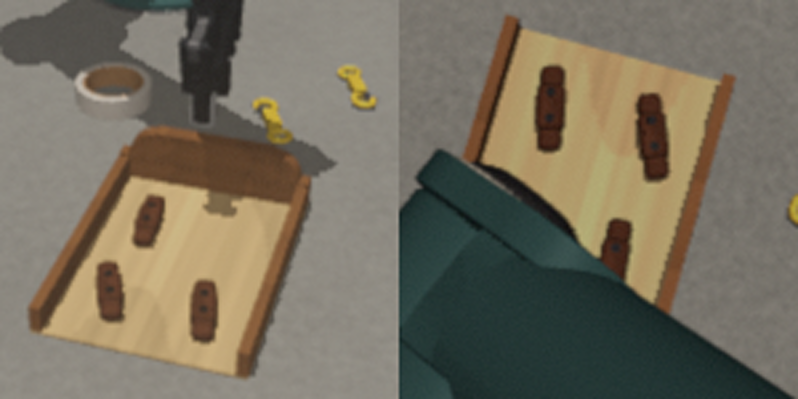

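The gripper stands over the middle of the back board with the toggles untouched, and the tray hasn't moved. I go down around the board and grip.

Request:
{"api": "carry_out", "payload": {
  "plan": [
    {"x": 2,"y": 0,"z": 15,"twist": 0},
    {"x": 2,"y": 0,"z": 32,"twist": 0},
    {"x": 2,"y": 0,"z": 45,"twist": 0},
    {"x": 2,"y": 0,"z": 52,"twist": 0},
    {"x": 2,"y": 0,"z": 52,"twist": 0}
  ]
}}

```text
clock: 12.75
ee_pos: [0.4694, 0.0527, 0.1057]
tool_rot: [-0.001, 0.797, 0.604, -0.003]
force: [-0.9, -0.2, -0.1]
width: 0.55
grasp_force: 0.0
```

Request:
{"api": "carry_out", "payload": {
  "plan": [
    {"x": 0,"y": 0,"z": 0,"twist": 0},
    {"x": 0,"y": 0,"z": 0,"twist": 0},
    {"x": 0,"y": 0,"z": 0,"twist": 0}
  ],
  "claw": 28
}}

```text
clock: 13.12
ee_pos: [0.4698, 0.0525, 0.1066]
tool_rot: [-0.001, 0.797, 0.604, -0.003]
force: [0.5, -0.0, -0.3]
width: 0.28
grasp_force: 0.0
```

Request:
{"api": "carry_out", "payload": {
  "plan": [
    {"x": 0,"y": 0,"z": 0,"twist": 0},
    {"x": 0,"y": 0,"z": 0,"twist": 0},
    {"x": 0,"y": 0,"z": 0,"twist": 0},
    {"x": 0,"y": 0,"z": 0,"twist": 0}
  ],
  "claw": 0
}}

```text
clock: 13.62
ee_pos: [0.4699, 0.0525, 0.1067]
tool_rot: [-0.0, 0.797, 0.604, -0.003]
force: [-0.7, -1.2, 5.6]
width: 0.152
grasp_force: 59.4
```

Request:
{"api": "carry_out", "payload": {
  "plan": [
    {"x": 0,"y": 0,"z": -6,"twist": 0},
    {"x": 0,"y": 0,"z": -18,"twist": 0},
    {"x": 0,"y": 0,"z": -32,"twist": 0},
    {"x": 0,"y": 0,"z": -46,"twist": 0},
    {"x": 0,"y": 0,"z": -56,"twist": 0},
    {"x": 0,"y": 0,"z": -60,"twist": 0}
  ]
}}

```text
clock: 14.38
ee_pos: [0.4702, 0.0526, 0.1671]
tool_rot: [-0.0, 0.797, 0.604, -0.003]
force: [0.1, -1.1, -3.0]
width: 0.153
grasp_force: 58.5
```

Run:
```python
from h import *
delta([.473,-.05,.31]);print(get_state()["q"].round(2)); print("tool yaw",np.degrees(np.arctan2(*toolR()[[1,0],0])))
```

```text
tool axes cols [[0.271, 0.962, -0.005], [0.962, -0.271, -0.003], [-0.004, -0.004, -1.0]] tcp [0.4702 0.0526 0.1671]
shift mm [ -98.6   30.  -142.6]
[ 0.67  0.69 -1.09  2.08  0.81  0.89 -1.17]
tool yaw 74.24943880302416
```

Request:
{"api": "carry_out", "payload": {
  "plan": [
    {"x": 0,"y": 0,"z": -8,"twist": 0},
    {"x": 0,"y": 0,"z": -22,"twist": 0},
    {"x": 0,"y": 0,"z": -40,"twist": 0},
    {"x": -3,"y": 1,"z": -60,"twist": 0.02},
    {"x": -10,"y": 3,"z": -80,"twist": 0.07},
    {"x": -20,"y": 5,"z": -100,"twist": 0.14},
    {"x": -32,"y": 8,"z": -118,"twist": 0.22},
    {"x": -46,"y": 12,"z": -132,"twist": 0.31},
    {"x": -60,"y": 15,"z": -140,"twist": 0.4},
    {"x": -72,"y": 18,"z": -144,"twist": 0.49},
    {"x": -80,"y": 20,"z": -145,"twist": 0.56},
    {"x": -84,"y": 21,"z": -145,"twist": 0.6}
  ]
}}

```text
clock: 15.88
ee_pos: [0.4681, -0.034, 0.3118]
tool_rot: [0.0, 0.941, 0.34, -0.003]
force: [-0.0, -0.1, -3.2]
width: 0.151
grasp_force: 58.6
```

Run:
```python
from h import *
delta([.466,-.113,.312]);s=get_state();print(s["q"].round(2),s["width"],s["clock"]); print("twist to go",np.arctan2(*toolR()[[1,0],0])-np.radians(3.8))
```

```text
tool axes cols [[0.769, 0.639, -0.006], [0.639, -0.769, -0.003], [-0.006, -0.001, -1.0]] tcp [ 0.4681 -0.034   0.3118]
shift mm [-52.1  59.5   0. ]
[ 1.01  0.42 -1.22  1.97  0.46  1.08 -1.29] 0.15107911152263664 15.875
twist to go 0.6268792739929113
```

Request:
{"api": "carry_out", "payload": {
  "plan": [
    {"x": -3,"y": 3,"z": 0,"twist": 0.04},
    {"x": -8,"y": 9,"z": 0,"twist": 0.1},
    {"x": -14,"y": 16,"z": 0,"twist": 0.17},
    {"x": -21,"y": 24,"z": 0,"twist": 0.25},
    {"x": -28,"y": 32,"z": 0,"twist": 0.34},
    {"x": -35,"y": 40,"z": 0,"twist": 0.43},
    {"x": -41,"y": 47,"z": 0,"twist": 0.51},
    {"x": -46,"y": 53,"z": 0,"twist": 0.57},
    {"x": -50,"y": 57,"z": 0,"twist": 0.61},
    {"x": -52,"y": 59,"z": 0,"twist": 0.626},
    {"x": -52,"y": 59,"z": 0,"twist": 0.626}
  ]
}}

```text
clock: 17.25
ee_pos: [0.4662, -0.112, 0.3117]
tool_rot: [0.001, 0.999, 0.035, -0.003]
force: [0.7, 0.6, -3.3]
width: 0.147
grasp_force: 58.6
```

Run:
```python
from h import *
delta([.466,-.113,.312]);s=get_state();print(s["q"].round(2),s["width"],s["clock"]); print("twist to go",np.arctan2(*toolR()[[1,0],0])-np.radians(3.8))
a=read_camera("scene")["frame"][120:340,110:410,::-1]; b=read_camera("top")["frame"][120:340,280:580,::-1]
cv2.imwrite("pics/c6.png",cv2.resize(np.hstack([a,b]),None,fx=1.33,fy=1.33,interpolation=2))
```

```text
tool axes cols [[0.998, 0.07, -0.006], [0.07, -0.998, -0.003], [-0.006, 0.002, -1.0]] tcp [ 0.4662 -0.112   0.3117]
shift mm [-0.2  0.9 -0.3]
[ 1.05  0.36 -1.06  1.95  0.37  1.05 -1.67] 0.14714192540840076 17.25
twist to go 0.0039049181126164234
```

View pics/c6.png

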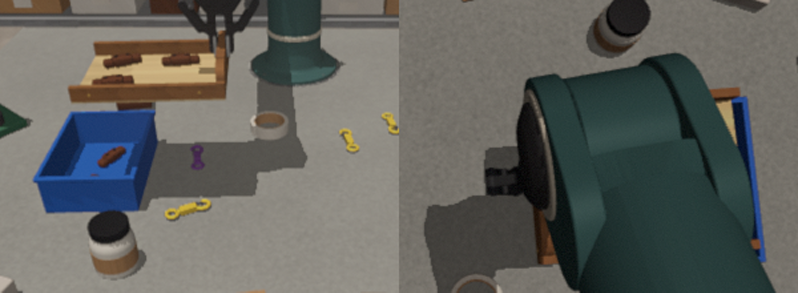

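The tray hangs level over the bin with all three toggles on it, and the side wall runs from crop (72,95) to (228,95). I ease the claw in small steps.

Request:
{"api": "carry_out", "payload": {
  "plan": [
    {"x": 0,"y": 0,"z": 0,"twist": 0},
    {"x": 0,"y": 0,"z": 0,"twist": 0}
  ],
  "claw": 16
}}

```text
clock: 17.6
ee_pos: [0.4662, -0.1119, 0.3117]
tool_rot: [0.001, 0.999, 0.035, -0.003]
force: [0.9, -0.2, -3.7]
width: 0.163
grasp_force: 14.0
```

Request:
{"api": "carry_out", "payload": {
  "plan": [
    {"x": 0,"y": 0,"z": 0,"twist": 0},
    {"x": 0,"y": 0,"z": 0,"twist": 0}
  ],
  "claw": 18
}}

```text
clock: 17.85
ee_pos: [0.4665, -0.112, 0.3121]
tool_rot: [0.001, 0.999, 0.035, -0.003]
force: [-0.4, 0.5, -0.8]
width: 0.179
grasp_force: 0.0
```

Run:
```python
from h import *
s=get_state();print(s["width"],s["grasp_force"],s["force"].round(1),s["ft_torque"].round(2))
a=read_camera("scene")["frame"][120:290,130:310,::-1]
cv2.imwrite("pics/c7.png",cv2.resize(a,None,fx=3,fy=3,interpolation=2))
```

```text
0.1785420467178613 0.0 [-0.4  0.5 -0.8] [-0.    0.01 -0.03]
```

View pics/c7.png

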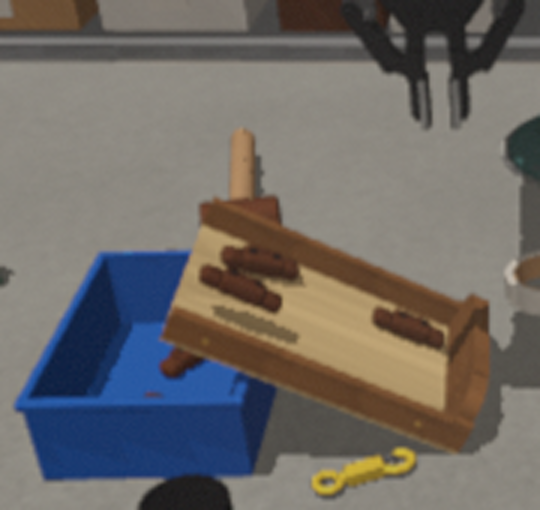

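The board slid out instead of jamming: the tray has dropped with its lip on the bin rim (crop ~190,300), still carrying the toggles. I back off so both cameras can see it once it settles.

Request:
{"api": "carry_out", "payload": {
  "plan": [
    {"x": 0,"y": -10,"z": -20,"twist": 0},
    {"x": 0,"y": -35,"z": -40,"twist": 0},
    {"x": 0,"y": -75,"z": -40,"twist": 0},
    {"x": 0,"y": -120,"z": -40,"twist": 0},
    {"x": 0,"y": -170,"z": -40,"twist": 0},
    {"x": 0,"y": -220,"z": -40,"twist": 0},
    {"x": 0,"y": -270,"z": -40,"twist": 0},
    {"x": 0,"y": -310,"z": -40,"twist": 0},
    {"x": 0,"y": -320,"z": -40,"twist": 0},
    {"x": 0,"y": -320,"z": -40,"twist": 0}
  ],
  "claw": 60
}}

```text
clock: 19.15
ee_pos: [0.4438, 0.2078, 0.3517]
tool_rot: [0.001, 0.999, 0.036, -0.003]
force: [-0.4, -0.1, -0.0]
width: 0.598
grasp_force: 0.0
```

Run:
```python
from h import *
s=get_state();print(s["q"].round(2),s["ee_pos"],s["clock"])
f1=read_camera("scene");f2=read_camera("top")
a=f1["frame"][170:320,100:300,::-1]; b=f2["frame"][140:340,340:580,::-1]
A=cv2.resize(a,(400,300),interpolation=2);B=cv2.resize(b,(0,0),fx=1.66,fy=1.66,interpolation=2)
# top crop bigger, scene below it
T=np.zeros((600,800,3),np.uint8)
b2=cv2.resize(f2["frame"][150:300,360:560,::-1],(400,300),interpolation=2)
T[:600,:800]=0
s2=cv2.resize(f1["frame"][180:330,110:310,::-1],(400,300),interpolation=2)
T[:300,:400]=s2;T[:300,400:]=cv2.resize(f2["frame"][150:330,350:590,::-1],(400,300),interpolation=2)
T[300:]=cv2.resize(f2["frame"][175:325,390:590,::-1],(800,600),interpolation=2)[:300] if 0 else cv2.resize(f2["frame"][60:360,:,::-1],(640,300))[:, :].repeat(1,axis=1)[:, :640].copy() if 0 else 0
g=cv2.resize(f2["frame"][100:325,240:640,::-1],(533,300),interpolation=2); T[300:,:533]=g
cv2.imwrite("pics/c8.png",T)
np.save("f1.npy",f1["frame"]);np.save("f2.npy",f2["frame"])
```

```text
[ 0.43  0.35 -1.13  1.88  0.35  1.14 -2.32] [0.44380669 0.20782298 0.35174766] 19.15
```

Run:
```python
import numpy as np,cv2
a=np.load("f1.npy")[160:340,110:310,::-1];b=np.load("f2.npy")[130:310,350:550,::-1]
cv2.imwrite("pics/c8.png",cv2.convertScaleAbs(np.hstack([cv2.resize(i,(400,360),interpolation=2) for i in(a,b)]),alpha=1.4))
```

```text
(no output)
```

View pics/c8.png

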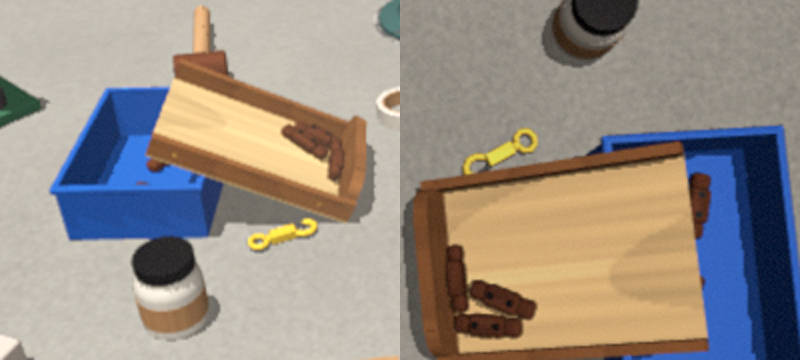

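The picture shows the tray leaning: its lip is over the bin rim (right panel, lip edge (682,145) to (707,348)) and its board is on the bench (418,185 to 435,358). All three toggles are still inside against the board, at about (457,278), (503,298) and (488,325). The stock toggles in the bin, the glue jar and the yellow hook are undisturbed, so this is recoverable. I fit the tray pose from these corners.

```bash
cat >> h.py <<'E'
def proj(c,X):
    p=(np.array(c["R"])@np.atleast_2d(X).T).T+np.array(c["t"]); return np.c_[c["fx"]*p[:,0]/p[:,2]+c["cx"],c["fy"]*p[:,1]/p[:,2]+c["cy"]]
def tray(p,P):  # p: back-bottom mid x,y,z, yaw, pitch(lip up +)
    R=Ro.from_euler("ZY",[p[3],-p[4]]).as_matrix(); return (np.atleast_2d(P)+[.12,0,0])@R.T+p[:3]
E
python3 - <<'E'
from h import *
from scipy.optimize import least_squares
ct,cs=read_camera("top"),read_camera("scene")
P=np.array([[.12,.09,.027],[.12,-.09,.027],[-.12,.09,.029],[-.12,-.09,.029]])
def tp(u,v):return[(u-400)/2+350,v/2+130]
def sp(u,v):return[u/2+110,v/2+160]
U=np.array([tp(682,145),tp(707,348),tp(418,185),tp(435,358)]);V=np.array([sp(150,152),sp(180,62)])
f=lambda p:np.r_[(proj(ct,tray([p[0],p[1],0,p[2],p[3]],P))-U).ravel(),(proj(cs,tray([p[0],p[1],0,p[2],p[3]],P[:2]))-V).ravel()]
r=least_squares(f,[.47,-.08,-1.5,.35]);p=r.x;print(p.round(4),np.degrees(p[2:]),r.fun.round(1))
q=[p[0],p[1],0,p[2],p[3]]
for n,X in dict(topmid=[-.113,0,.057],front=[-.106,0,.057],lip=[.12,0,0],mid14=[-.113,0,.043]).items():print(n,(tray(q,X)*1000).round(0))
g=tray(q,[-.113,0,.050])[0]
delta([g[0],g[1],.16]);print("yaw tool",np.degrees(np.arctan2(*toolR()[[1,0],0])))
E
```

```text
[ 0.4687 -0.1087 -1.4979  0.401 ] [-85.82501982  22.97824447] [-1.  -1.2 -0.7  1.1  0.4 -3.   0.1  3.2 -1.  -2.7 -0.5  3. ]
topmid [[468. -93.  55.]]
front [[468. -99.  58.]]
lip [[ 485. -329.   94.]]
mid14 [[468. -98.  42.]]
tool axes cols [[0.998, 0.068, -0.006], [0.068, -0.998, -0.003], [-0.006, 0.003, -1.0]] tcp [0.4444 0.2058 0.3511]
shift mm [  4.  301.8 192. ]
yaw tool 3.870785847089724
```

Request:
{"api": "carry_out", "payload": {
  "plan": [
    {"x": 0,"y": 15,"z": 0,"twist": 0},
    {"x": 1,"y": 45,"z": 10,"twist": 0},
    {"x": 1,"y": 85,"z": 30,"twist": 0},
    {"x": 2,"y": 130,"z": 55,"twist": 0},
    {"x": 2,"y": 175,"z": 85,"twist": 0},
    {"x": 3,"y": 220,"z": 115,"twist": 0},
    {"x": 3,"y": 255,"z": 145,"twist": 0},
    {"x": 4,"y": 285,"z": 170,"twist": 0},
    {"x": 4,"y": 298,"z": 185,"twist": 0},
    {"x": 4,"y": 302,"z": 190,"twist": 0},
    {"x": 4,"y": 302,"z": 190,"twist": 0}
  ],
  "claw": 55
}}

```text
clock: 20.72
ee_pos: [0.4682, -0.0935, 0.1621]
tool_rot: [0.001, 0.999, 0.035, -0.003]
force: [-0.6, 0.4, 1.3]
width: 0.548
grasp_force: 0.0
```

Run:
```python
from h import *
delta([.468,-.096,.113]);print(get_state()["q"].round(2))
```

```text
tool axes cols [[0.997, 0.071, -0.005], [0.071, -0.997, -0.002], [-0.005, 0.002, -1.0]] tcp [ 0.4682 -0.0935  0.1621]
shift mm [-0.2  2.4 49.1]
[ 0.83  0.58 -0.87  2.08  0.64  0.78 -1.94]
```

Request:
{"api": "carry_out", "payload": {
  "plan": [
    {"x": 0,"y": 1,"z": 15,"twist": 0},
    {"x": 0,"y": 1,"z": 32,"twist": 0},
    {"x": 0,"y": 1,"z": 44,"twist": 0},
    {"x": 0,"y": 1,"z": 48,"twist": 0},
    {"x": 0,"y": 1,"z": 48,"twist": 0}
  ]
}}

```text
clock: 21.35
ee_pos: [0.4678, -0.095, 0.1134]
tool_rot: [0.001, 0.999, 0.035, -0.003]
force: [-0.3, -0.3, 1.0]
width: 0.55
grasp_force: 0.0
```

Request:
{"api": "carry_out", "payload": {
  "plan": [
    {"x": 0,"y": 0,"z": 0,"twist": 0},
    {"x": 0,"y": 0,"z": 0,"twist": 0},
    {"x": 0,"y": 0,"z": 0,"twist": 0}
  ],
  "claw": 24
}}

```text
clock: 21.72
ee_pos: [0.468, -0.0955, 0.1139]
tool_rot: [0.001, 0.999, 0.035, -0.003]
force: [0.2, 0.1, 0.5]
width: 0.24
grasp_force: 0.1
```

Request:
{"api": "carry_out", "payload": {
  "plan": [
    {"x": 0,"y": 0,"z": 0,"twist": 0},
    {"x": 0,"y": 0,"z": 0,"twist": 0},
    {"x": 0,"y": 0,"z": 0,"twist": 0}
  ],
  "claw": 0
}}

```text
clock: 22.1
ee_pos: [0.4681, -0.0954, 0.1141]
tool_rot: [0.002, 0.999, 0.035, -0.003]
force: [-0.6, 0.0, 6.3]
width: 0.195
grasp_force: 55.6
```

Request:
{"api": "carry_out", "payload": {
  "plan": [
    {"x": 0,"y": 0,"z": -5,"twist": 0},
    {"x": 0,"y": 0,"z": -13,"twist": 0},
    {"x": 0,"y": 0,"z": -22,"twist": 0},
    {"x": 0,"y": 0,"z": -31,"twist": 0},
    {"x": 0,"y": 0,"z": -40,"twist": 0},
    {"x": 0,"y": 0,"z": -49,"twist": 0},
    {"x": 0,"y": 0,"z": -58,"twist": 0},
    {"x": 0,"y": 0,"z": -67,"twist": 0},
    {"x": 0,"y": 0,"z": -76,"twist": 0},
    {"x": 0,"y": 0,"z": -84,"twist": 0},
    {"x": 0,"y": 0,"z": -90,"twist": 0},
    {"x": 0,"y": 0,"z": -90,"twist": 0}
  ]
}}

```text
clock: 23.6
ee_pos: [0.4685, -0.0951, 0.204]
tool_rot: [0.001, 0.999, 0.035, -0.003]
force: [0.4, 0.6, -2.9]
width: 0.142
grasp_force: 58.4
```

```bash
cat >> h.py <<'E'
def status():
    s=get_state(); print("w",round(s["width"],4),"g",round(s["grasp_force"],1),"F",s["force"].round(1),"T",s["ft_torque"].round(2),"clk",s["clock"],"tcp",s["ee_pos"].round(3))
def scenefloor():
    """light-wood floor quad in the scene picture: corners and dark (toggle) pixel count in it"""
    f=read_camera("scene")["frame"]; hsv=cv2.cvtColor(f,cv2.COLOR_RGB2HSV)[100:330,100:330]
    m=cv2.inRange(hsv,(12,60,110),(30,200,255)); n,l,st,ce=cv2.connectedComponentsWithStats(m)
    k=1+st[1:,4].argmax(); pts=np.argwhere(l==k)[:,::-1].astype(np.int32)+[100,100]
    h=cv2.convexHull(pts.astype(np.int32)); ap=cv2.approxPolyDP(h,5,True)[:,0]; print("floor area",len(pts),"hull",cv2.contourArea(h),"poly",ap.tolist()); return f
E
python3 - <<'E'
from h import *
status();scenefloor();status()
E
```

```text
w 0.1424 g 58.4 F [ 0.4  0.6 -2.9] T [ 0.23  0.02 -0.  ] clk 23.6 tcp [ 0.469 -0.095  0.204]
floor area 2558 hull 2979.0 poly [[289, 207], [288, 231], [181, 231], [196, 201]]
w 0.1404 g 58.4 F [ 0.1 -0.6 -2.6] T [ 0.19 -0.06 -0.02] clk 23.65 tcp [ 0.468 -0.095  0.204]
```

The tray is back up, level and free of the rim (F ≈ -2.9 N, floor edge level at row 231), held by about 14 mm of the board. I raise it, then ease the claw in much finer steps.

Request:
{"api": "carry_out", "payload": {
  "plan": [
    {"x": 0,"y": 1,"z": -5,"twist": 0},
    {"x": 0,"y": 2,"z": -15,"twist": 0},
    {"x": 0,"y": 4,"z": -28,"twist": 0},
    {"x": 0,"y": 6,"z": -42,"twist": 0},
    {"x": 0,"y": 8,"z": -56,"twist": 0},
    {"x": 0,"y": 10,"z": -70,"twist": 0},
    {"x": 0,"y": 12,"z": -84,"twist": 0},
    {"x": 0,"y": 14,"z": -97,"twist": 0},
    {"x": 0,"y": 15,"z": -107,"twist": 0},
    {"x": 0,"y": 15,"z": -113,"twist": 0},
    {"x": 0,"y": 15,"z": -113,"twist": 0}
  ]
}}

```text
clock: 25.02
ee_pos: [0.4702, -0.1097, 0.317]
tool_rot: [0.001, 0.999, 0.035, -0.003]
force: [-0.5, -0.3, -3.0]
width: 0.149
grasp_force: 58.4
```

Request:
{"api": "carry_out", "payload": {
  "plan": [
    {"x": 0,"y": 0,"z": 0,"twist": 0}
  ],
  "claw": 15
}}

```text
clock: 25.15
ee_pos: [0.4698, -0.1097, 0.3163]
tool_rot: [0.001, 0.999, 0.035, -0.003]
force: [-0.8, 0.2, -4.6]
width: 0.151
grasp_force: 31.7
```

Request:
{"api": "carry_out", "payload": {
  "plan": [
    {"x": 0,"y": 0,"z": 0,"twist": 0}
  ],
  "claw": 15.4
}}

```text
clock: 25.28
ee_pos: [0.4699, -0.1097, 0.3163]
tool_rot: [0.001, 0.999, 0.035, -0.003]
force: [0.9, 0.8, -3.4]
width: 0.156
grasp_force: 22.6
```

Run:
```python
from h import *
status();scenefloor();status()
```

```text
w 0.1558 g 22.6 F [ 0.9  0.8 -3.4] T [ 0.23  0.03 -0.01] clk 25.275 tcp [ 0.47  -0.11   0.316]
floor area 2225 hull 2782.5 poly [[279, 161], [279, 186], [164, 191], [184, 165]]
w 0.1556 g 22.6 F [ 1.1  0.6 -1.6] T [ 0.2  -0.06  0.06] clk 25.325 tcp [ 0.47  -0.11   0.316]
```

Request:
{"api": "carry_out", "payload": {
  "plan": [
    {"x": 0,"y": 0,"z": 0,"twist": 0}
  ],
  "claw": 15.6
}}

```text
clock: 25.45
ee_pos: [0.47, -0.1097, 0.3165]
tool_rot: [0.001, 0.999, 0.035, -0.003]
force: [-0.2, 0.9, -2.7]
width: 0.156
grasp_force: 18.4
```

Request:
{"api": "carry_out", "payload": {
  "plan": [
    {"x": 0,"y": 0,"z": 0,"twist": 0}
  ],
  "claw": 15.8
}}

```text
clock: 25.58
ee_pos: [0.4701, -0.1097, 0.3166]
tool_rot: [0.001, 0.999, 0.035, -0.003]
force: [-0.5, -0.3, -3.7]
width: 0.161
grasp_force: 16.0
```

```bash
cat >> h.py <<'E'
def fitpitch(poly,cs):
    """pitch and height of the gripped tray from the far-wall floor edge: points (-.106,-.08,.003) and (.12,-.08,.003)"""
    from scipy.optimize import least_squares
    s=get_state();Q=np.array([[-.106,-.08,.003],[.12,-.08,.003]])
    b=s["ee_pos"][:2]
    def f(p):
        X=tray([b[0],b[1]+.007+p[2],p[1],-1.498,p[0]],Q); return np.r_[(proj(cs,X)-poly).ravel(),p[2]*200]
    r=least_squares(f,[0,.2,0]); print("pitch deg",np.degrees(r.x[0]).round(1),"z back",r.x[1].round(3),"dy",r.x[2].round(3),r.fun.round(1))
E
python3 - <<'E'
from h import *
status();scenefloor();cs=read_camera("scene")
fitpitch(np.array([[279,161],[184,165]]),cs)
E
```

```text
w 0.1607 g 16.0 F [-0.5 -0.3 -3.7] T [ 0.22 -0.06  0.03] clk 25.575 tcp [ 0.47  -0.11   0.317]
floor area 2013 hull 2275.0 poly [[279, 184], [165, 196], [193, 168], [245, 165]]
pitch deg -1.0 z back 0.205 dy 0.003 [-0.3  0.  -0.  -0.   0.7]
```

Request:
{"api": "carry_out", "payload": {
  "plan": [
    {"x": 0,"y": 0,"z": 0,"twist": 0}
  ],
  "claw": 16.0
}}

```text
clock: 25.8
ee_pos: [0.4701, -0.1098, 0.3167]
tool_rot: [0.001, 0.999, 0.035, -0.003]
force: [0.4, 0.6, -3.2]
width: 0.163
grasp_force: 15.5
```

Request:
{"api": "carry_out", "payload": {
  "plan": [
    {"x": 0,"y": 0,"z": 0,"twist": 0}
  ],
  "claw": 16.2
}}

```text
clock: 25.92
ee_pos: [0.4701, -0.1097, 0.3167]
tool_rot: [0.001, 0.999, 0.035, -0.003]
force: [-0.1, 0.4, -3.4]
width: 0.161
grasp_force: 15.4
```

Run:
```python
from h import *
status();scenefloor();status()
```

```text
w 0.161 g 15.4 F [-0.1  0.4 -3.4] T [ 0.23 -0.01  0.03] clk 25.925 tcp [ 0.47  -0.11   0.317]
floor area 1916 hull 2119.5 poly [[280, 184], [168, 200], [188, 174], [245, 167]]
w 0.1605 g 14.9 F [-0.8 -0.4 -2.8] T [ 0.15 -0.05  0.06] clk 25.975 tcp [ 0.47  -0.11   0.317]
```

The jam works: the grip holds at about 15 N while the lip sinks (lip-far corner row 165, then 174). I continue in small steps.

Request:
{"api": "carry_out", "payload": {
  "plan": [
    {"x": 0,"y": 0,"z": 0,"twist": 0}
  ],
  "claw": 16.5
}}

```text
clock: 26.1
ee_pos: [0.4701, -0.1098, 0.3167]
tool_rot: [0.001, 0.999, 0.035, -0.003]
force: [-0.5, 0.9, -3.5]
width: 0.166
grasp_force: 14.9
```

Request:
{"api": "carry_out", "payload": {
  "plan": [
    {"x": 0,"y": 0,"z": 0,"twist": 0}
  ],
  "claw": 16.8
}}

```text
clock: 26.22
ee_pos: [0.4701, -0.1097, 0.3167]
tool_rot: [0.001, 0.999, 0.035, -0.003]
force: [-0.5, 0.4, -2.7]
width: 0.166
grasp_force: 16.0
```

Request:
{"api": "carry_out", "payload": {
  "plan": [
    {"x": 0,"y": 0,"z": 0,"twist": 0}
  ],
  "claw": 17.1
}}

```text
clock: 26.35
ee_pos: [0.4701, -0.1098, 0.3167]
tool_rot: [0.001, 0.999, 0.035, -0.003]
force: [-0.6, 0.2, -2.6]
width: 0.172
grasp_force: 14.1
```

Request:
{"api": "carry_out", "payload": {
  "plan": [
    {"x": 0,"y": 0,"z": 0,"twist": 0}
  ],
  "claw": 17.4
}}

```text
clock: 26.48
ee_pos: [0.4701, -0.1098, 0.3167]
tool_rot: [0.001, 0.999, 0.035, -0.003]
force: [-0.2, 0.2, -3.5]
width: 0.176
grasp_force: 14.1
```

Run:
```python
from h import *
status();scenefloor()
```

```text
w 0.1764 g 14.1 F [-0.2  0.2 -3.5] T [ 0.18 -0.   -0.02] clk 26.475 tcp [ 0.47  -0.11   0.317]
floor area 1590 hull 1762.5 poly [[282, 183], [179, 218], [199, 190], [246, 175]]
```

Request:
{"api": "carry_out", "payload": {
  "plan": [
    {"x": 0,"y": 0,"z": 0,"twist": 0}
  ],
  "claw": 17.7
}}

```text
clock: 26.65
ee_pos: [0.4701, -0.1098, 0.3167]
tool_rot: [0.001, 0.999, 0.035, -0.003]
force: [0.7, 0.5, -3.0]
width: 0.18
grasp_force: 13.9
```

Request:
{"api": "carry_out", "payload": {
  "plan": [
    {"x": 0,"y": 0,"z": 0,"twist": 0}
  ],
  "claw": 18.0
}}

```text
clock: 26.78
ee_pos: [0.4701, -0.1098, 0.3167]
tool_rot: [0.001, 0.999, 0.035, -0.003]
force: [0.2, -0.1, -3.1]
width: 0.182
grasp_force: 13.3
```

Request:
{"api": "carry_out", "payload": {
  "plan": [
    {"x": 0,"y": 0,"z": 0,"twist": 0}
  ],
  "claw": 18.3
}}

```text
clock: 26.9
ee_pos: [0.4702, -0.1097, 0.3168]
tool_rot: [0.001, 0.999, 0.035, -0.003]
force: [-0.9, 0.9, -0.0]
width: 0.183
grasp_force: 0.0
```

Run:
```python
from h import *
status();scenefloor();cs=read_camera("scene")
for th in(15,20,25,30):
    s=get_state()["ee_pos"];t=np.radians(th)
    piv=np.array([s[0],s[1]+.007,s[2]-.072]);o=Ro.from_euler("ZY",[-1.498,t]).apply([0,0,-.043])+piv
    print(th,proj(cs,tray([*o,-1.498,-t],[[-.106,-.08,.003],[.12,-.08,.003],[.12,.09,.027],[.12,0,0]])).round(0).tolist(),tray([*o,-1.498,-t],[.12,0,0]).round(3))
```

```text
w 0.1827 g 0.0 F [-0.9  0.9 -0. ] T [-0.   -0.06  0.03] clk 26.9 tcp [ 0.47  -0.11   0.317]
floor area 1245 hull 2415.5 poly [[278, 165], [285, 188], [199, 241], [213, 202]]
15 [[282.0, 163.0], [195.0, 187.0], [174.0, 215.0], [188.0, 204.0]] [[ 0.486 -0.323  0.141]]
20 [[284.0, 163.0], [200.0, 194.0], [179.0, 223.0], [194.0, 211.0]] [[ 0.486 -0.313  0.123]]
25 [[285.0, 163.0], [206.0, 200.0], [185.0, 230.0], [200.0, 218.0]] [[ 0.485 -0.302  0.105]]
30 [[287.0, 163.0], [212.0, 206.0], [192.0, 236.0], [207.0, 223.0]] [[ 0.484 -0.289  0.088]]
```

It slipped out again near 25°, too late to hold it. I back off and see by image code where things lie.

Request:
{"api": "carry_out", "payload": {
  "plan": [
    {"x": 0,"y": -10,"z": -20,"twist": 0},
    {"x": 0,"y": -35,"z": -40,"twist": 0},
    {"x": 0,"y": -75,"z": -40,"twist": 0},
    {"x": 0,"y": -120,"z": -40,"twist": 0},
    {"x": 0,"y": -170,"z": -40,"twist": 0},
    {"x": 0,"y": -220,"z": -40,"twist": 0},
    {"x": 0,"y": -270,"z": -40,"twist": 0},
    {"x": 0,"y": -300,"z": -40,"twist": 0},
    {"x": 0,"y": -305,"z": -40,"twist": 0}
  ],
  "claw": 55
}}

```text
clock: 28.12
ee_pos: [0.4481, 0.1977, 0.3577]
tool_rot: [0.001, 0.999, 0.038, -0.002]
force: [0.6, -0.8, 0.1]
width: 0.548
grasp_force: 0.0
```

```bash
cat >> h.py <<'E'
def blobs(name,lo,hi,amin,box):
    f=read_camera(name)["frame"]; x0,y0,x1,y1=box; h=cv2.cvtColor(f,cv2.COLOR_RGB2HSV)[y0:y1,x0:x1]
    n,l,st,ce=cv2.connectedComponentsWithStats(cv2.inRange(h,lo,hi))
    for k in range(1,n):
        if st[k,4]>=amin:
            c=max(cv2.findContours((l==k).astype(np.uint8),0,2)[0],key=len); r=cv2.minAreaRect(c)
            print(name,"area",st[k,4],"c",(ce[k]+[x0,y0]).round(0),"rect",(np.array(cv2.boxPoints(r))+[x0,y0]).round(0).tolist())
    return f
E
python3 - <<'E'
from h import *
f=np.load("f2.npy");g=np.load("f1.npy")
h=cv2.cvtColor(f,cv2.COLOR_RGB2HSV)
# known colours: toggle, wall, floor in f2 (c8 right panel coords)
for n,(u,v) in dict(tog=(457,285),tog2=(488,325),bintog=(700,210),wall=(550,165),board=(430,230),floor=(560,250)).items():
    print(n,h[int(v/2+130),int((u-400)/2+350)])
for b in("top","scene"):
    box=(330,120,640,340) if b=="top" else(80,100,340,340)
    print("floor");fr=blobs(b,(12,60,90),(30,220,255),60,box);print("dark");blobs(b,(0,60,15),(14,255,75),25,box)
    np.save(b+"2.npy",fr)
E
```

```text
tog [  9 173  59]
tog2 [  9 162  55]
bintog [ 11 149  53]
wall [ 12 163  89]
board [ 12 178  63]
floor [ 18 112 150]
floor
top area 63 c [636. 156.] rect [[631.0, 151.0], [639.0, 151.0], [639.0, 162.0], [631.0, 162.0]]
top area 206 c [635. 196.] rect [[630.0, 185.0], [639.0, 185.0], [639.0, 210.0], [630.0, 210.0]]
top area 389 c [396. 208.] rect [[364.0, 218.0], [415.0, 191.0], [421.0, 202.0], [370.0, 230.0]]
top area 146 c [455. 201.] rect [[434.0, 204.0], [473.0, 195.0], [474.0, 199.0], [435.0, 209.0]]
top area 9532 c [431. 255.] rect [[356.0, 228.0], [477.0, 201.0], [496.0, 290.0], [375.0, 317.0]]
top area 103 c [415. 211.] rect [[401.0, 212.0], [428.0, 206.0], [429.0, 210.0], [402.0, 216.0]]
top area 105 c [353. 270.] rect [[349.0, 260.0], [354.0, 259.0], [359.0, 281.0], [353.0, 282.0]]
top area 129 c [477. 297.] rect [[457.0, 298.0], [495.0, 292.0], [495.0, 296.0], [457.0, 302.0]]
top area 98 c [435. 304.] rect [[421.0, 304.0], [446.0, 299.0], [446.0, 304.0], [421.0, 308.0]]
top area 94 c [398. 310.] rect [[383.0, 309.0], [410.0, 305.0], [411.0, 310.0], [384.0, 314.0]]
dark
top 
[... 970 characters left out ...]
0.0]]
scene area 147 c [312. 209.] rect [[301.0, 206.0], [323.0, 204.0], [323.0, 213.0], [301.0, 214.0]]
scene area 279 c [251. 277.] rect [[232.0, 277.0], [267.0, 267.0], [270.0, 276.0], [234.0, 286.0]]
scene area 352 c [195. 319.] rect [[178.0, 310.0], [210.0, 306.0], [212.0, 324.0], [180.0, 328.0]]
dark
scene area 97 c [157. 114.] rect [[151.0, 100.0], [157.0, 99.0], [163.0, 128.0], [157.0, 129.0]]
scene area 1123 c [239. 115.] rect [[218.0, 100.0], [258.0, 100.0], [258.0, 130.0], [218.0, 130.0]]
scene area 68 c [269. 228.] rect [[256.0, 228.0], [257.0, 223.0], [279.0, 228.0], [278.0, 233.0]]
scene area 57 c [270. 236.] rect [[256.0, 237.0], [257.0, 232.0], [281.0, 234.0], [281.0, 239.0]]
```

```bash
cat >> h.py <<'E'
def fit_lean(top_lip,top_back,scene_far,x0):
    from scipy.optimize import least_squares
    ct,cs=read_camera("top"),read_camera("scene")
    A=[[.12,.08,.003],[.12,-.08,.003]];B=[[-.106,.08,.003],[-.106,-.08,.003]];C=[[.12,-.08,.003],[-.106,-.08,.003]]
    full=lambda p:[p[0],p[1],0,p[2],p[3]]
    def f(p):
        q=full(p);return np.r_[(proj(ct,tray(q,A))-top_lip).ravel(),.4*(proj(ct,tray(q,B))-top_back).ravel(),.7*(proj(cs,tray(q,C))-scene_far).ravel()]
    r=least_squares(f,x0);print("x,y,yaw,pitch",r.x[:2].round(4),np.degrees(r.x[2:]).round(1),"res",r.fun.round(1));return full(r.x)
def ascii_floor(q,n=(30,20)):
    c=read_camera("top");v=cv2.cvtColor(c["frame"],cv2.COLOR_RGB2HSV)[:,:,2]
    for x in np.linspace(.115,-.104,n[0]):
        u=proj(c,tray(q,[[x,y,.01] for y in np.linspace(.078,-.078,n[1])])).round().astype(int); print("".join("#" if v[b,a]<75 else "." for a,b in u))
E
python3 - <<'E'
from h import *
q=fit_lean(np.array([[477,201],[496,290]]),np.array([[356,228],[375,317]]),np.array([[202,193],[309,220]]),[.47,-.09,-1.45,.38])
np.save("q.npy",q)
for n,X in dict(topmid=[-.113,0,.057],grip=[-.113,0,.047],lip=[.12,0,0]).items():print(n,(tray(q,X)*1000).round(0))
ascii_floor(q)
g=tray(q,[-.113,0,.047])[0];delta([g[0],g[1],.16]);print("twist to go",np.arctan2(*toolR()[[1,0],0])-q[3]-np.pi/2)
E
```

```text
x,y,yaw,pitch [ 0.4614 -0.0906] [-81.2  29.2] res [ -2.9   1.   -3.4   3.2   0.8   0.2  -1.3  -3.3   1.3   3.1 -16.1   6.2]
topmid [[458. -69.  53.]]
grip [[459. -74.  44.]]
lip [[ 494. -298.  117.]]
....................
...................#
#..................#
#...................
#..................#
#..................#
...................#
#..................#
....................
#..................#
....................
....................
#...................
....................
#...................
....................
#...................
#...................
#..........###..##..
#..........##...##..
#..........###..##..
#..........###..##..
#..........###..###.
#..........###..###.
#..........##...###.
#..........##...##..
#..........##...##..
#........########...
#.........#######...
###.################
tool axes cols [[0.998, 0.068, -0.006], [0.068, -0.998, -0.003], [-0.006, 0.003, -1.0]] tcp [0.4493 0.1934 0.3561]
shift mm [ -7.5 266.9 196.9]
twist to go -0.08641737356986123
```

Run:
```python
from h import *
from scipy.optimize import least_squares
ct,cs=read_camera("top"),read_camera("scene")
A=[[.12,.08,.003],[.12,-.08,.003],[-.106,.08,.003]]
U=np.array([[477,201],[496,290],[356,228]])
ph=lambda p:np.arctan(.075/((p[1]+.254)/-np.sin(p[2])))
full=lambda p:[p[0],p[1],0,p[2],ph(p)]
w=np.array([1,1,1,1,.5,.5])
r=least_squares(lambda p:np.r_[w*(proj(ct,tray(full(p),A))-U).ravel(),.7*(proj(cs,tray(full(p),A[1:2]))-[[202,193]]).ravel()],[.46,-.09,-1.45])
q=full(r.x);print(np.round(q[:3],4),np.degrees(q[3:]).round(1),r.fun.round(1))
for n,X in dict(topmid=[-.113,0,.057],grip=[-.113,0,.045],lip=[.12,0,0]).items():print(n,(tray(q,X)*1000).round(0))
g=tray(q,[-.113,0,.045])[0];delta([g[0],g[1],.16]);print("twist to go",np.arctan2(*toolR()[[1,0],0])-q[3]-np.pi/2)
print(proj(cs,tray(q,[-.113,0,.057])))
```

```text
[ 0.4625 -0.0941  0.    ] [-80.9  24.8] [ 0.4  0.9  0.   1.1  1.9  0.  -1.5  7.5]
topmid [[460. -77.  55.]]
grip [[460. -82.  44.]]
lip [[ 497. -309.  101.]]
tool axes cols [[0.998, 0.068, -0.006], [0.068, -0.998, -0.003], [-0.006, 0.003, -1.0]] tcp [0.4492 0.1937 0.356 ]
shift mm [ -6.4 275.  196.8]
twist to go -0.09035879762029819
[[296.84041938 230.33326219]]
```

Request:
{"api": "carry_out", "payload": {
  "plan": [
    {"x": 0,"y": 15,"z": 0,"twist": 0},
    {"x": -1,"y": 45,"z": 10,"twist": -0.02},
    {"x": -2,"y": 90,"z": 35,"twist": -0.04},
    {"x": -3,"y": 140,"z": 70,"twist": -0.06},
    {"x": -4,"y": 190,"z": 110,"twist": -0.09},
    {"x": -5,"y": 230,"z": 145,"twist": -0.09},
    {"x": -6,"y": 258,"z": 172,"twist": -0.09},
    {"x": -6,"y": 272,"z": 188,"twist": -0.09},
    {"x": -6,"y": 275,"z": 193,"twist": -0.09},
    {"x": -6,"y": 275,"z": 193,"twist": -0.09}
  ]
}}

```text
clock: 29.82
ee_pos: [0.4615, -0.0796, 0.1642]
tool_rot: [0.001, 0.997, 0.081, -0.003]
force: [-0.0, 0.4, 1.0]
width: 0.548
grasp_force: 0.0
```

Run:
```python
from h import *
delta([.460,-.082,.108]);print(get_state()["q"].round(2),np.degrees(np.arctan2(*toolR()[[1,0],0])))
```

```text
tool axes cols [[0.987, 0.161, -0.005], [0.161, -0.987, -0.002], [-0.005, 0.001, -1.0]] tcp [ 0.4615 -0.0796  0.1642]
shift mm [-1.6  2.  56.2]
[ 0.84  0.58 -0.91  2.1   0.66  0.79 -1.9 ] 9.24990969070783
```

Request:
{"api": "carry_out", "payload": {
  "plan": [
    {"x": -1,"y": 1,"z": 18,"twist": 0},
    {"x": -1,"y": 1,"z": 36,"twist": 0},
    {"x": -1,"y": 1,"z": 48,"twist": 0},
    {"x": -1,"y": 1,"z": 54,"twist": 0},
    {"x": -1,"y": 1,"z": 54,"twist": 0}
  ]
}}

```text
clock: 30.45
ee_pos: [0.4598, -0.0817, 0.1093]
tool_rot: [0.001, 0.997, 0.08, -0.003]
force: [0.9, -0.0, 0.6]
width: 0.549
grasp_force: 0.0
```

Request:
{"api": "carry_out", "payload": {
  "plan": [
    {"x": 0,"y": 0,"z": 0,"twist": 0},
    {"x": 0,"y": 0,"z": 0,"twist": 0},
    {"x": 0,"y": 0,"z": 0,"twist": 0}
  ],
  "claw": 25
}}

```text
clock: 30.82
ee_pos: [0.4603, -0.0818, 0.1101]
tool_rot: [0.001, 0.997, 0.08, -0.002]
force: [0.3, 1.1, 0.8]
width: 0.252
grasp_force: 3.4
```

Request:
{"api": "carry_out", "payload": {
  "plan": [
    {"x": 0,"y": 0,"z": 0,"twist": 0},
    {"x": 0,"y": 0,"z": 0,"twist": 0},
    {"x": 0,"y": 0,"z": 0,"twist": 0}
  ],
  "claw": 0
}}

```text
clock: 31.2
ee_pos: [0.4605, -0.0816, 0.1105]
tool_rot: [0.001, 0.997, 0.08, -0.002]
force: [-0.3, 2.7, 6.4]
width: 0.214
grasp_force: 55.1
```

Request:
{"api": "carry_out", "payload": {
  "plan": [
    {"x": 0,"y": 0,"z": -5,"twist": 0},
    {"x": 0,"y": 0,"z": -13,"twist": 0},
    {"x": 0,"y": 0,"z": -22,"twist": 0},
    {"x": 0,"y": 0,"z": -32,"twist": 0},
    {"x": 0,"y": 0,"z": -42,"twist": 0},
    {"x": 0,"y": 0,"z": -52,"twist": 0},
    {"x": 0,"y": 0,"z": -62,"twist": 0},
    {"x": 0,"y": 0,"z": -72,"twist": 0},
    {"x": 0,"y": 0,"z": -82,"twist": 0},
    {"x": 0,"y": 0,"z": -92,"twist": 0},
    {"x": 0,"y": 0,"z": -98,"twist": 0},
    {"x": 0,"y": 0,"z": -100,"twist": 0}
  ]
}}

```text
clock: 32.7
ee_pos: [0.4605, -0.0817, 0.21]
tool_rot: [0.001, 0.997, 0.08, -0.003]
force: [-0.3, 0.1, -2.4]
width: 0.143
grasp_force: 58.5
```

Run:
```python
from h import *
status();scenefloor();status();delta([.46,.02,.21]);print(np.degrees(np.arctan2(*toolR()[[1,0],0])))
```

```text
w 0.143 g 58.5 F [-0.3  0.1 -2.4] T [ 0.19  0.06 -0.01] clk 32.7 tcp [ 0.461 -0.082  0.21 ]
floor area 2486 hull 2990.5 poly [[297, 203], [298, 225], [190, 232], [198, 202]]
w 0.1495 g 58.5 F [-0.7 -0.5 -2.2] T [ 0.2  -0.06  0.02] clk 32.75 tcp [ 0.461 -0.082  0.21 ]
tool axes cols [[0.987, 0.159, -0.006], [0.159, -0.987, -0.003], [-0.006, 0.002, -1.0]] tcp [ 0.4605 -0.0817  0.21  ]
shift mm [  15.7 -100.5   -0.3]
9.170643233298433
```

Run:
```python
from h import *
from scipy.optimize import least_squares
ct=read_camera("top");cs=read_camera("scene")
for n,(u,v) in dict(purple=(508,358),y500=(500,259),y318=(318,402),tape=(422,432)).items():print(n,px2w(ct,u/1.25,v/1.25,.01).round(3))
s=get_state()["ee_pos"]
r=least_squares(lambda p:(proj(cs,tray([s[0],s[1]+.007,p[1],np.radians(-80.8),p[0]],[[-.106,-.08,.003],[.12,-.08,.003]]))-[[297,203],[198,202]]).ravel(),[0,.1])
print(np.degrees(r.x[0]),r.x[1],r.fun.round(1)); delta([.492,.131,.21])
```

```text
purple [ 0.427 -0.182  0.01 ]
y500 [ 0.585 -0.173  0.01 ]
y318 [0.36  0.116 0.01 ]
tape [ 0.314 -0.046  0.01 ]
5.988689314227039 0.08216671842072683 [-7.7  0.6  0.3 -0.2]
tool axes cols [[0.987, 0.159, -0.006], [0.159, -0.987, -0.003], [-0.007, 0.002, -1.0]] tcp [ 0.4604 -0.0817  0.2095]
shift mm [  65.1 -205.    -1.2]
```

Request:
{"api": "carry_out", "payload": {
  "plan": [
    {"x": 2,"y": -3,"z": -10,"twist": 0},
    {"x": 7,"y": -14,"z": -22,"twist": 0},
    {"x": 15,"y": -32,"z": -25,"twist": 0},
    {"x": 25,"y": -55,"z": -25,"twist": 0},
    {"x": 37,"y": -82,"z": -25,"twist": 0},
    {"x": 49,"y": -110,"z": -20,"twist": 0},
    {"x": 60,"y": -137,"z": -10,"twist": 0},
    {"x": 71,"y": -162,"z": 5,"twist": 0},
    {"x": 80,"y": -183,"z": 22,"twist": 0},
    {"x": 86,"y": -196,"z": 40,"twist": 0},
    {"x": 88,"y": -201,"z": 54,"twist": 0},
    {"x": 88,"y": -201,"z": 60,"twist": 0}
  ]
}}

```text
clock: 34.35
ee_pos: [0.5148, 0.1311, 0.1484]
tool_rot: [0.001, 0.997, 0.08, -0.003]
force: [-0.1, -1.0, -2.5]
width: 0.145
grasp_force: 58.7
```

Request:
{"api": "carry_out", "payload": {
  "plan": [
    {"x": 0,"y": 0,"z": 4,"twist": 0},
    {"x": 0,"y": 0,"z": 8,"twist": 0},
    {"x": 0,"y": 0,"z": 10,"twist": 0}
  ]
}}

```text
clock: 34.72
ee_pos: [0.5151, 0.1301, 0.1389]
tool_rot: [0.001, 0.997, 0.08, -0.003]
force: [0.4, 0.1, -3.4]
width: 0.143
grasp_force: 58.7
```

Run:
```python
from h import *
status()
```

```text
w 0.1432 g 58.7 F [ 0.4  0.1 -3.4] T [ 0.18 -0.01  0.02] clk 34.725 tcp [0.515 0.13  0.139]
```

Request:
{"api": "carry_out", "payload": {
  "plan": [
    {"x": 0,"y": 0,"z": 5,"twist": 0},
    {"x": 0,"y": 0,"z": 10,"twist": 0},
    {"x": 0,"y": 0,"z": 13,"twist": 0}
  ]
}}

```text
clock: 35.1
ee_pos: [0.5147, 0.1305, 0.1254]
tool_rot: [0.001, 0.997, 0.08, -0.003]
force: [-0.6, -0.2, -3.8]
width: 0.143
grasp_force: 58.7
```

Request:
{"api": "carry_out", "payload": {
  "plan": [
    {"x": 0,"y": 0,"z": 2,"twist": 0},
    {"x": 0,"y": 0,"z": 4,"twist": 0}
  ]
}}

```text
clock: 35.35
ee_pos: [0.5149, 0.1306, 0.1217]
tool_rot: [0.001, 0.997, 0.08, -0.003]
force: [-0.6, 0.1, -3.0]
width: 0.146
grasp_force: 58.7
```

Request:
{"api": "carry_out", "payload": {
  "plan": [
    {"x": 0,"y": 0,"z": 2,"twist": 0},
    {"x": 0,"y": 0,"z": 4,"twist": 0}
  ]
}}

```text
clock: 35.6
ee_pos: [0.5149, 0.1305, 0.1177]
tool_rot: [0.001, 0.997, 0.08, -0.003]
force: [-0.7, -0.3, -3.9]
width: 0.145
grasp_force: 58.7
```

Request:
{"api": "carry_out", "payload": {
  "plan": [
    {"x": 0,"y": 0,"z": 2,"twist": 0},
    {"x": 0,"y": 0,"z": 4,"twist": 0}
  ]
}}

```text
clock: 35.85
ee_pos: [0.5148, 0.1308, 0.1156]
tool_rot: [0.002, 0.997, 0.08, -0.003]
force: [-10.7, -5.8, 31.5]
width: 0.145
grasp_force: 63.2
```

Request:
{"api": "carry_out", "payload": {
  "plan": [
    {"x": 0,"y": 0,"z": 2,"twist": 0},
    {"x": 0,"y": 0,"z": 3,"twist": 0}
  ]
}}

```text
clock: 36.1
ee_pos: [0.5149, 0.1308, 0.1154]
tool_rot: [0.004, 0.997, 0.08, -0.002]
force: [-15.5, -9.2, 51.6]
width: 0.147
grasp_force: 66.0
```

Run:
```python
from h import *
status();status()
```

```text
w 0.147 g 66.0 F [-15.5  -9.2  51.6] T [-1.82  3.4  -0.04] clk 36.1 tcp [0.515 0.131 0.115]
w 0.147 g 66.0 F [-15.5  -9.2  51.6] T [-1.82  3.4  -0.04] clk 36.1 tcp [0.515 0.131 0.115]
```

Request:
{"api": "carry_out", "payload": {
  "plan": [
    {"x": 0,"y": 0,"z": -3,"twist": 0},
    {"x": 0,"y": 0,"z": -6,"twist": 0}
  ]
}}

```text
clock: 36.35
ee_pos: [0.5149, 0.1305, 0.1171]
tool_rot: [0.001, 0.997, 0.08, -0.003]
force: [0.2, 0.0, -3.0]
width: 0.145
grasp_force: 58.9
```

Request:
{"api": "carry_out", "payload": {
  "plan": [
    {"x": 0,"y": 0,"z": 0,"twist": 0},
    {"x": 0,"y": 0,"z": 0,"twist": 0},
    {"x": 0,"y": 0,"z": 0,"twist": 0}
  ],
  "claw": 35
}}

```text
clock: 36.72
ee_pos: [0.5148, 0.1306, 0.1166]
tool_rot: [0.001, 0.997, 0.08, -0.003]
force: [0.6, 0.1, 0.1]
width: 0.348
grasp_force: 0.0
```

Run:
```python
from h import *
status();scenefloor();delta([.515,.131,.091])
```

```text
w 0.3478 g 0.0 F [0.6 0.1 0.1] T [-0.    0.02 -0.01] clk 36.725 tcp [0.515 0.131 0.117]
floor area 1722 hull 1705.0 poly [[329, 281], [286, 285], [283, 247], [329, 245]]
tool axes cols [[0.987, 0.16, -0.006], [0.16, -0.987, -0.003], [-0.006, 0.002, -1.0]] tcp [0.5148 0.1306 0.1166]
shift mm [ 0.4 -0.4 25.6]
```

Request:
{"api": "carry_out", "payload": {
  "plan": [
    {"x": 0,"y": 0,"z": 6,"twist": 0},
    {"x": 0,"y": 0,"z": 12,"twist": 0},
    {"x": 0,"y": 0,"z": 17,"twist": 0},
    {"x": 0,"y": 0,"z": 20,"twist": 0},
    {"x": 0,"y": 0,"z": 20,"twist": 0}
  ]
}}

```text
clock: 37.4
ee_pos: [0.5146, 0.1305, 0.0965]
tool_rot: [0.001, 0.997, 0.08, -0.003]
force: [-1.0, -0.2, -0.3]
width: 0.35
grasp_force: 0.0
```

Request:
{"api": "carry_out", "payload": {
  "plan": [
    {"x": 0,"y": 0,"z": 0,"twist": 0},
    {"x": 0,"y": 0,"z": 0,"twist": 0},
    {"x": 0,"y": 0,"z": 0,"twist": 0}
  ],
  "claw": 0
}}

```text
clock: 37.78
ee_pos: [0.5148, 0.1306, 0.097]
tool_rot: [0.001, 0.997, 0.08, -0.003]
force: [0.4, 0.1, 2.0]
width: 0.154
grasp_force: 58.9
```

Run:
```python
from h import *
status();delta([.462,-.118,.30]);print("twist to go",np.arctan2(*toolR()[[1,0],0])-np.radians(3.8))
```

```text
w 0.154 g 58.9 F [0.4 0.1 2. ] T [ 0.09  0.05 -0.01] clk 37.775 tcp [0.515 0.131 0.097]
tool axes cols [[0.987, 0.16, -0.005], [0.16, -0.987, -0.002], [-0.006, 0.001, -1.0]] tcp [0.5148 0.1306 0.097 ]
shift mm [ -93.   237.3 -202.1]
twist to go 0.09388522499600345
```

Request:
{"api": "carry_out", "payload": {
  "plan": [
    {"x": 0,"y": 0,"z": -6,"twist": 0},
    {"x": -1,"y": 2,"z": -20,"twist": 0},
    {"x": -4,"y": 8,"z": -38,"twist": 0.01},
    {"x": -9,"y": 20,"z": -58,"twist": 0.02},
    {"x": -16,"y": 37,"z": -80,"twist": 0.03},
    {"x": -25,"y": 59,"z": -102,"twist": 0.04},
    {"x": -35,"y": 84,"z": -124,"twist": 0.05},
    {"x": -46,"y": 110,"z": -144,"twist": 0.06},
    {"x": -57,"y": 136,"z": -162,"twist": 0.07},
    {"x": -67,"y": 161,"z": -177,"twist": 0.08},
    {"x": -76,"y": 183,"z": -188,"twist": 0.09},
    {"x": -82,"y": 200,"z": -195,"twist": 0.094}
  ]
}}

```text
clock: 39.28
ee_pos: [0.466, -0.0808, 0.294]
tool_rot: [0.002, 0.999, 0.032, -0.003]
force: [0.3, 0.3, -2.7]
width: 0.153
grasp_force: 58.7
```

Request:
{"api": "carry_out", "payload": {
  "plan": [
    {"x": -4,"y": 11,"z": -3,"twist": 0},
    {"x": -7,"y": 18,"z": -5,"twist": 0},
    {"x": -8,"y": 20,"z": -5,"twist": 0},
    {"x": -8,"y": 20,"z": -5,"twist": 0}
  ]
}}

```text
clock: 39.78
ee_pos: [0.46, -0.0995, 0.2976]
tool_rot: [0.001, 0.999, 0.033, -0.003]
force: [0.5, 0.2, -3.4]
width: 0.154
grasp_force: 58.7
```

Request:
{"api": "carry_out", "payload": {
  "plan": [
    {"x": 0,"y": 0,"z": 0,"twist": 0}
  ],
  "claw": 15.4
}}

```text
clock: 39.9
ee_pos: [0.4602, -0.0993, 0.2976]
tool_rot: [0.001, 0.999, 0.034, -0.003]
force: [-0.2, -0.6, -2.8]
width: 0.158
grasp_force: 48.1
```

Request:
{"api": "carry_out", "payload": {
  "plan": [
    {"x": 0,"y": 0,"z": 0,"twist": 0}
  ],
  "claw": 15.7
}}

```text
clock: 40.02
ee_pos: [0.4602, -0.0995, 0.2976]
tool_rot: [0.001, 0.999, 0.034, -0.003]
force: [-0.4, 0.6, -3.4]
width: 0.16
grasp_force: 33.3
```

Run:
```python
from h import *
status();scenefloor();print(get_state()["q"].round(2))
```

```text
w 0.1596 g 33.3 F [-0.4  0.6 -3.4] T [ 0.21 -0.02 -0.03] clk 40.025 tcp [ 0.46  -0.1    0.298]
floor area 2081 hull 2819.5 poly [[284, 158], [284, 182], [169, 186], [188, 158]]
[ 1.05  0.38 -1.09  1.98  0.4   1.02 -1.72]
```

Request:
{"api": "carry_out", "payload": {
  "plan": [
    {"x": 0,"y": 0,"z": 0,"twist": 0}
  ],
  "claw": 15.9
}}

```text
clock: 40.2
ee_pos: [0.4602, -0.0998, 0.2977]
tool_rot: [0.001, 0.999, 0.033, -0.003]
force: [-0.7, 0.7, -2.6]
width: 0.163
grasp_force: 23.5
```

Request:
{"api": "carry_out", "payload": {
  "plan": [
    {"x": 0,"y": 0,"z": 0,"twist": 0}
  ],
  "claw": 16.05
}}

```text
clock: 40.33
ee_pos: [0.4602, -0.0999, 0.2977]
tool_rot: [0.001, 0.999, 0.033, -0.003]
force: [0.3, -0.7, -3.5]
width: 0.163
grasp_force: 16.3
```

Request:
{"api": "carry_out", "payload": {
  "plan": [
    {"x": 0,"y": 0,"z": 0,"twist": 0}
  ],
  "claw": 16.2
}}

```text
clock: 40.45
ee_pos: [0.4602, -0.1, 0.2977]
tool_rot: [0.001, 0.999, 0.033, -0.003]
force: [-0.0, -0.9, -2.5]
width: 0.164
grasp_force: 9.1
```

Request:
{"api": "carry_out", "payload": {
  "plan": [
    {"x": 0,"y": 0,"z": 0,"twist": 0}
  ],
  "claw": 16.35
}}

```text
clock: 40.58
ee_pos: [0.4601, -0.1, 0.2977]
tool_rot: [0.001, 0.999, 0.033, -0.003]
force: [0.3, -0.9, -3.4]
width: 0.164
grasp_force: 5.9
```

Run:
```python
from h import *
status();scenefloor()
```

```text
w 0.1636 g 5.9 F [ 0.3 -0.9 -3.4] T [ 0.2  -0.04 -0.02] clk 40.575 tcp [ 0.46  -0.1    0.298]
floor area 2074 hull 2806.0 poly [[284, 158], [283, 182], [169, 187], [188, 159]]
```

The deep grip won't lean, while the earlier shallow one leaned well up to about 20°. At that angle friction should lock the tilt under a full clamp. I'll rest the tray level across both bin rims, regrip about 14 mm deep, and lean it again.

Request:
{"api": "carry_out", "payload": {
  "plan": [
    {"x": 0,"y": 3,"z": 2,"twist": 0},
    {"x": 0,"y": 10,"z": 8,"twist": 0},
    {"x": 0,"y": 21,"z": 18,"twist": 0},
    {"x": 0,"y": 34,"z": 32,"twist": 0},
    {"x": 0,"y": 48,"z": 48,"twist": 0},
    {"x": 0,"y": 62,"z": 65,"twist": 0},
    {"x": 0,"y": 76,"z": 82,"twist": 0},
    {"x": 0,"y": 88,"z": 97,"twist": 0},
    {"x": 0,"y": 97,"z": 109,"twist": 0},
    {"x": 0,"y": 103,"z": 117,"twist": 0},
    {"x": 0,"y": 105,"z": 121,"twist": 0},
    {"x": 0,"y": 105,"z": 123,"twist": 0}
  ],
  "claw": 0
}}

```text
clock: 42.12
ee_pos: [0.4666, -0.2049, 0.1751]
tool_rot: [0.001, 0.999, 0.033, -0.003]
force: [-0.8, 0.8, -2.2]
width: 0.151
grasp_force: 58.6
```

Run:
```python
from h import *
status()
```

```text
w 0.1509 g 58.6 F [-0.8  0.8 -2.2] T [ 0.21 -0.08 -0.04] clk 42.125 tcp [ 0.467 -0.205  0.175]
```

Request:
{"api": "carry_out", "payload": {
  "plan": [
    {"x": 0,"y": 0,"z": 2,"twist": 0},
    {"x": 0,"y": 0,"z": 2,"twist": 0}
  ]
}}

```text
clock: 42.38
ee_pos: [0.4665, -0.2049, 0.1732]
tool_rot: [0.001, 0.999, 0.033, -0.003]
force: [-0.3, -0.7, -3.8]
width: 0.159
grasp_force: 58.6
```

Request:
{"api": "carry_out", "payload": {
  "plan": [
    {"x": 0,"y": 0,"z": 0,"twist": 0},
    {"x": 0,"y": 0,"z": 0,"twist": 0}
  ],
  "claw": 20
}}

```text
clock: 42.62
ee_pos: [0.4668, -0.2052, 0.1735]
tool_rot: [0.002, 0.999, 0.033, -0.002]
force: [-0.2, -0.8, 0.3]
width: 0.203
grasp_force: 0.0
```

Request:
{"api": "carry_out", "payload": {
  "plan": [
    {"x": 0,"y": 0,"z": -8,"twist": 0},
    {"x": 0,"y": 0,"z": -16,"twist": 0},
    {"x": 0,"y": 0,"z": -18,"twist": 0},
    {"x": 0,"y": 0,"z": -18,"twist": 0}
  ]
}}

```text
clock: 43.12
ee_pos: [0.4665, -0.2052, 0.1912]
tool_rot: [0.001, 0.999, 0.033, -0.003]
force: [-1.0, 0.9, -0.2]
width: 0.2
grasp_force: 0.0
```

Request:
{"api": "carry_out", "payload": {
  "plan": [
    {"x": 0,"y": 0,"z": 0,"twist": 0},
    {"x": 0,"y": 0,"z": 0,"twist": 0},
    {"x": 0,"y": 0,"z": 0,"twist": 0}
  ],
  "claw": 0
}}

```text
clock: 43.5
ee_pos: [0.4665, -0.205, 0.191]
tool_rot: [0.001, 0.999, 0.033, -0.003]
force: [-1.4, -0.5, 3.7]
width: 0.146
grasp_force: 61.2
```

Run:
```python
from h import *
status();scenefloor()
```

```text
w 0.1457 g 61.2 F [-1.4 -0.5  3.7] T [-0.07  0.13 -0.06] clk 43.5 tcp [ 0.466 -0.205  0.191]
floor area 2371 hull 2769.5 poly [[241, 209], [240, 233], [133, 236], [156, 207]]
```

Request:
{"api": "carry_out", "payload": {
  "plan": [
    {"x": 0,"y": -2,"z": -6,"twist": 0},
    {"x": 0,"y": -8,"z": -18,"twist": 0},
    {"x": 0,"y": -18,"z": -33,"twist": 0},
    {"x": 0,"y": -31,"z": -49,"twist": 0},
    {"x": 0,"y": -45,"z": -65,"twist": 0},
    {"x": 0,"y": -59,"z": -80,"twist": 0},
    {"x": 0,"y": -73,"z": -93,"twist": 0},
    {"x": 0,"y": -86,"z": -103,"twist": 0},
    {"x": 0,"y": -96,"z": -110,"twist": 0},
    {"x": 0,"y": -103,"z": -113,"twist": 0},
    {"x": 0,"y": -105,"z": -114,"twist": 0},
    {"x": 0,"y": -105,"z": -114,"twist": 0}
  ]
}}

```text
clock: 45.05
ee_pos: [0.4601, -0.1002, 0.3045]
tool_rot: [0.001, 0.999, 0.033, -0.003]
force: [-0.3, -0.7, -3.5]
width: 0.143
grasp_force: 60.4
```

Request:
{"api": "carry_out", "payload": {
  "plan": [
    {"x": 0,"y": 0,"z": 0,"twist": 0}
  ],
  "claw": 15.2
}}

```text
clock: 45.18
ee_pos: [0.4601, -0.1004, 0.3044]
tool_rot: [0.001, 0.999, 0.033, -0.003]
force: [-0.7, 0.3, -4.2]
width: 0.153
grasp_force: 31.3
```

Request:
{"api": "carry_out", "payload": {
  "plan": [
    {"x": 0,"y": 0,"z": 0,"twist": 0}
  ],
  "claw": 15.6
}}

```text
clock: 45.3
ee_pos: [0.4601, -0.1002, 0.3045]
tool_rot: [0.001, 0.999, 0.033, -0.003]
force: [0.0, -0.1, -3.2]
width: 0.157
grasp_force: 20.9
```

Request:
{"api": "carry_out", "payload": {
  "plan": [
    {"x": 0,"y": 0,"z": 0,"twist": 0}
  ],
  "claw": 15.9
}}

```text
clock: 45.42
ee_pos: [0.4602, -0.1001, 0.3046]
tool_rot: [0.001, 0.999, 0.033, -0.003]
force: [0.6, 0.5, -3.7]
width: 0.155
grasp_force: 14.1
```

Request:
{"api": "carry_out", "payload": {
  "plan": [
    {"x": 0,"y": 0,"z": 0,"twist": 0}
  ],
  "claw": 16.2
}}

```text
clock: 45.55
ee_pos: [0.4602, -0.1, 0.3047]
tool_rot: [0.001, 0.999, 0.033, -0.003]
force: [-0.5, 0.2, -2.9]
width: 0.162
grasp_force: 14.5
```

```bash
cat >> h.py <<'E'
def table(L):
    cs=read_camera("scene");s=get_state()["ee_pos"]
    for th in(0,10,15,20,25,30):
        t=np.radians(th);piv=np.array([s[0],s[1]+.007,s[2]-.072]);o=Ro.from_euler("ZY",[-1.504,t]).apply([0,0,-.057+L])+piv
        print(th,proj(cs,tray([*o,-1.504,-t],[[-.106,-.08,.003],[.12,-.08,.003]])).round(0).tolist(),tray([*o,-1.504,-t],[.12,0,0]).round(3)[0])
E
python3 - <<'E'
from h import *
status();scenefloor();table(.013)
E
```

```text
w 0.1617 g 14.5 F [-0.5  0.2 -2.9] T [ 0.25 -0.07 -0.01] clk 45.55 tcp [ 0.46  -0.1    0.305]
floor area 2036 hull 2677.5 poly [[284, 163], [284, 187], [172, 197], [191, 170]]
0 [[282.0, 165.0], [189.0, 168.0]] [ 0.476 -0.332  0.189]
10 [[286.0, 166.0], [196.0, 183.0]] [ 0.475 -0.321  0.148]
15 [[287.0, 166.0], [201.0, 190.0]] [ 0.475 -0.313  0.128]
20 [[289.0, 166.0], [206.0, 196.0]] [ 0.474 -0.303  0.109]
25 [[290.0, 166.0], [212.0, 202.0]] [ 0.473 -0.291  0.091]
30 [[292.0, 166.0], [218.0, 208.0]] [ 0.473 -0.278  0.075]
```

Request:
{"api": "carry_out", "payload": {
  "plan": [
    {"x": 0,"y": 0,"z": 0,"twist": 0}
  ],
  "claw": 16.5
}}

```text
clock: 45.78
ee_pos: [0.4602, -0.1, 0.3047]
tool_rot: [0.001, 0.999, 0.033, -0.003]
force: [0.3, 0.0, -3.7]
width: 0.169
grasp_force: 12.5
```

Request:
{"api": "carry_out", "payload": {
  "plan": [
    {"x": 0,"y": 0,"z": 0,"twist": 0}
  ],
  "claw": 16.8
}}

```text
clock: 45.9
ee_pos: [0.4602, -0.0999, 0.3047]
tool_rot: [0.001, 0.999, 0.033, -0.003]
force: [0.3, -0.1, -2.5]
width: 0.168
grasp_force: 13.1
```

Request:
{"api": "carry_out", "payload": {
  "plan": [
    {"x": 0,"y": 0,"z": 0,"twist": 0}
  ],
  "claw": 17.1
}}

```text
clock: 46.02
ee_pos: [0.4602, -0.1, 0.3048]
tool_rot: [0.001, 0.999, 0.033, -0.003]
force: [0.3, 0.4, -2.5]
width: 0.169
grasp_force: 12.4
```

Request:
{"api": "carry_out", "payload": {
  "plan": [
    {"x": 0,"y": 0,"z": 0,"twist": 0}
  ],
  "claw": 17.3
}}

```text
clock: 46.15
ee_pos: [0.4602, -0.1, 0.3047]
tool_rot: [0.001, 0.999, 0.033, -0.003]
force: [0.0, 0.0, -3.2]
width: 0.172
grasp_force: 11.2
```

Run:
```python
from h import *
status();scenefloor()
```

```text
w 0.1718 g 11.2 F [ 0.   0.  -3.2] T [ 0.16 -0.02 -0.01] clk 46.15 tcp [ 0.46  -0.1    0.305]
floor area 1911 hull 2482.0 poly [[284, 163], [284, 187], [176, 203], [197, 177]]
```

Request:
{"api": "carry_out", "payload": {
  "plan": [
    {"x": 0,"y": 0,"z": 0,"twist": 0}
  ],
  "claw": 17.5
}}

```text
clock: 46.32
ee_pos: [0.4602, -0.1, 0.3047]
tool_rot: [0.001, 0.999, 0.033, -0.003]
force: [0.3, -0.1, -4.3]
width: 0.176
grasp_force: 12.3
```

Request:
{"api": "carry_out", "payload": {
  "plan": [
    {"x": 0,"y": 0,"z": 0,"twist": 0}
  ],
  "claw": 17.7
}}

```text
clock: 46.45
ee_pos: [0.4602, -0.1, 0.3047]
tool_rot: [0.001, 0.999, 0.033, -0.003]
force: [0.4, 0.6, -3.2]
width: 0.179
grasp_force: 10.9
```

Request:
{"api": "carry_out", "payload": {
  "plan": [
    {"x": 0,"y": 0,"z": 0,"twist": 0}
  ],
  "claw": 17.9
}}

```text
clock: 46.58
ee_pos: [0.4602, -0.1, 0.3047]
tool_rot: [0.001, 0.999, 0.033, -0.003]
force: [0.4, -0.1, -2.2]
width: 0.182
grasp_force: 11.9
```

Request:
{"api": "carry_out", "payload": {
  "plan": [
    {"x": 0,"y": 0,"z": 0,"twist": 0}
  ],
  "claw": 18.1
}}

```text
clock: 46.7
ee_pos: [0.4602, -0.0999, 0.3048]
tool_rot: [0.001, 0.999, 0.033, -0.003]
force: [0.5, 0.8, -3.2]
width: 0.179
grasp_force: 11.0
```

Request:
{"api": "carry_out", "payload": {
  "plan": [
    {"x": 0,"y": 0,"z": 0,"twist": 0}
  ],
  "claw": 18.3
}}

```text
clock: 46.82
ee_pos: [0.4602, -0.1, 0.3048]
tool_rot: [0.001, 0.999, 0.033, -0.003]
force: [-0.3, 0.8, -2.8]
width: 0.184
grasp_force: 11.5
```

Run:
```python
from h import *
status();scenefloor()
```

```text
w 0.1842 g 11.5 F [-0.3  0.8 -2.8] T [ 0.22  0.02 -0.02] clk 46.825 tcp [ 0.46  -0.1    0.305]
floor area 1757 hull 2394.0 poly [[284, 163], [284, 187], [181, 212], [199, 184]]
```

Request:
{"api": "carry_out", "payload": {
  "plan": [
    {"x": 0,"y": 0,"z": 0,"twist": 0}
  ],
  "claw": 18.5
}}

```text
clock: 47.0
ee_pos: [0.4602, -0.1, 0.3047]
tool_rot: [0.001, 0.999, 0.033, -0.003]
force: [-0.5, 0.4, -2.5]
width: 0.183
grasp_force: 11.3
```

Request:
{"api": "carry_out", "payload": {
  "plan": [
    {"x": 0,"y": 0,"z": 0,"twist": 0}
  ],
  "claw": 18.7
}}

```text
clock: 47.12
ee_pos: [0.4602, -0.1, 0.3048]
tool_rot: [0.001, 0.999, 0.033, -0.003]
force: [0.6, -0.5, -2.3]
width: 0.187
grasp_force: 11.1
```

Request:
{"api": "carry_out", "payload": {
  "plan": [
    {"x": 0,"y": 0,"z": 0,"twist": 0}
  ],
  "claw": 18.9
}}

```text
clock: 47.25
ee_pos: [0.4602, -0.1, 0.3047]
tool_rot: [0.001, 0.999, 0.033, -0.003]
force: [1.1, 0.2, -3.2]
width: 0.19
grasp_force: 11.1
```

Request:
{"api": "carry_out", "payload": {
  "plan": [
    {"x": 0,"y": 0,"z": 0,"twist": 0}
  ],
  "claw": 19.1
}}

```text
clock: 47.38
ee_pos: [0.4602, -0.0999, 0.3048]
tool_rot: [0.001, 0.999, 0.033, -0.003]
force: [-0.3, -0.5, -3.7]
width: 0.191
grasp_force: 11.0
```

Request:
{"api": "carry_out", "payload": {
  "plan": [
    {"x": 0,"y": 0,"z": 0,"twist": 0}
  ],
  "claw": 19.3
}}

```text
clock: 47.5
ee_pos: [0.4602, -0.1, 0.3047]
tool_rot: [0.001, 0.999, 0.033, -0.003]
force: [-0.5, 0.7, -3.3]
width: 0.196
grasp_force: 10.8
```

Run:
```python
from h import *
status();scenefloor()
```

```text
w 0.1956 g 10.8 F [-0.5  0.7 -3.3] T [ 0.14 -0.01 -0.04] clk 47.5 tcp [ 0.46  -0.1    0.305]
floor area 1579 hull 2139.5 poly [[283, 163], [287, 186], [187, 220], [206, 193]]
```

Request:
{"api": "carry_out", "payload": {
  "plan": [
    {"x": 0,"y": 0,"z": 0,"twist": 0}
  ],
  "claw": 19.5
}}

```text
clock: 47.68
ee_pos: [0.4602, -0.1, 0.3048]
tool_rot: [0.001, 0.999, 0.033, -0.003]
force: [0.6, -0.4, -4.4]
width: 0.191
grasp_force: 10.8
```

Request:
{"api": "carry_out", "payload": {
  "plan": [
    {"x": 0,"y": 0,"z": 0,"twist": 0}
  ],
  "claw": 19.7
}}

```text
clock: 47.8
ee_pos: [0.4602, -0.1, 0.3047]
tool_rot: [0.001, 0.999, 0.033, -0.003]
force: [-0.7, -0.5, -3.4]
width: 0.201
grasp_force: 12.0
```

Request:
{"api": "carry_out", "payload": {
  "plan": [
    {"x": 0,"y": 0,"z": 0,"twist": 0}
  ],
  "claw": 19.9
}}

```text
clock: 47.92
ee_pos: [0.4602, -0.1, 0.3047]
tool_rot: [0.001, 0.999, 0.033, -0.003]
force: [-0.6, 0.4, -3.1]
width: 0.201
grasp_force: 11.7
```

Request:
{"api": "carry_out", "payload": {
  "plan": [
    {"x": 0,"y": 0,"z": 0,"twist": 0}
  ],
  "claw": 20.1
}}

```text
clock: 48.05
ee_pos: [0.4602, -0.1, 0.3048]
tool_rot: [0.001, 0.999, 0.033, -0.003]
force: [-0.7, -0.2, -3.3]
width: 0.203
grasp_force: 13.6
```

Run:
```python
from h import *
status();f=scenefloor();blobs("scene",(0,60,15),(14,255,75),20,(165,140,300,240))
```

```text
w 0.2033 g 13.6 F [-0.7 -0.2 -3.3] T [ 0.16 -0.04  0.  ] clk 48.05 tcp [ 0.46  -0.1    0.305]
floor area 1250 hull 1900.5 poly [[283, 163], [288, 186], [196, 231], [216, 202]]
scene area 146 c [290. 165.] rect [[279.0, 153.0], [289.0, 148.0], [302.0, 175.0], [293.0, 180.0]]
scene area 125 c [231. 203.] rect [[214.0, 211.0], [242.0, 189.0], [248.0, 196.0], [220.0, 219.0]]
scene area 57 c [205. 199.] rect [[198.0, 197.0], [211.0, 197.0], [211.0, 201.0], [198.0, 201.0]]
```

Toggles are sliding: dark blobs show mid-tray at (231,203) and at the lip (205,199). I hold for a moment.

Request:
{"api": "carry_out", "payload": {
  "plan": [
    {"x": 0,"y": 0,"z": 0,"twist": 0},
    {"x": 0,"y": 0,"z": 0,"twist": 0},
    {"x": 0,"y": 0,"z": 0,"twist": 0}
  ]
}}

```text
clock: 48.52
ee_pos: [0.4602, -0.1, 0.3048]
tool_rot: [0.001, 0.999, 0.033, -0.003]
force: [1.2, 0.5, -2.1]
width: 0.201
grasp_force: 11.8
```

Run:
```python
from h import *
status();scenefloor();blobs("scene",(0,60,15),(14,255,75),20,(110,140,300,280));table(.013)
```

```text
w 0.2015 g 11.8 F [ 1.2  0.5 -2.1] T [ 0.11 -0.    0.01] clk 48.525 tcp [ 0.46  -0.1    0.305]
floor area 1578 hull 1878.0 poly [[283, 163], [288, 186], [197, 231], [215, 203]]
scene area 142 c [290. 165.] rect [[279.0, 153.0], [289.0, 148.0], [302.0, 175.0], [293.0, 180.0]]
scene area 57 c [205. 199.] rect [[198.0, 197.0], [211.0, 197.0], [211.0, 201.0], [198.0, 201.0]]
scene area 180 c [174. 232.] rect [[159.0, 228.0], [189.0, 218.0], [194.0, 232.0], [163.0, 242.0]]
scene area 34 c [192. 240.] rect [[185.0, 243.0], [197.0, 235.0], [198.0, 237.0], [187.0, 245.0]]
0 [[282.0, 165.0], [189.0, 168.0]] [ 0.476 -0.332  0.189]
10 [[286.0, 166.0], [196.0, 183.0]] [ 0.475 -0.321  0.148]
15 [[287.0, 166.0], [201.0, 190.0]] [ 0.475 -0.313  0.128]
20 [[289.0, 166.0], [206.0, 196.0]] [ 0.474 -0.303  0.109]
25 [[290.0, 166.0], [212.0, 202.0]] [ 0.473 -0.291  0.091]
30 [[292.0, 166.0], [218.0, 208.0]] [ 0.473 -0.278  0.075]
```

Run:
```python
from h import *
f=read_camera("scene")["frame"];h=cv2.cvtColor(f,cv2.COLOR_RGB2HSV)
for v in range(146,250,3): print(v,"".join("f" if (h[v,u,2]>=105 and 12<=h[v,u,0]<=30 and h[v,u,1]>60) else "#" if (h[v,u,2]<75 and h[v,u,0]<15 and h[v,u,1]>60) else "B" if 100<h[v,u,0]<130 and h[v,u,1]>120 else "w" if h[v,u,0]<16 and h[v,u,1]>90 else "." for u in range(140,304,2)))
F=[]
for i in range(6):read_camera("top");F.append(get_state()["force"][2])
print(np.mean(F))
```

```text
146 ..................................................................................
149 ..................................................................................
152 ......................................................................ffw.........
155 ......................................................................ww##........
158 ......................................................................ww##..#.....
161 ......................................................................ww##..#.....
164 ..................................fff.............................ff.fffw#.###w...
167 ..................................ffff.........................ffwwwwfffww####w...
170 ..................................ffff......................ffwwwwwwwfffwww###....
173 ..................................ffff...................ffwwwwwwwwffffffwww#ww...
176 ..................................fffw................ffwwwwwwwwwffffffffwwww#f...
179 ..................................ffff.............ffwwwwwwwwwffffffffffffwwwwf...
182 .................................ffffw..........ffww
[... 1264 characters left out ...]
B.ww###wwwwwwww#BBBB.wfwwwwwwwwwwwf....................................
230 .....BBBBBB#ww##..####ww..BB.ffwwwwfwwwwwff.......................................
233 ....BBBBBBBwww##wwwwwww#B.wwwwwwwwwwwwff.BB.......................................
236 ...BBBBBBBB####ww####.B.##ww#wwwwwwff.BBBBB.......................................
239 ..BBBBBBBBBB#####.BBBB.www##.B.wf..BBBBBBBB.......................................
242 .BBBBBBBBBBBBBBBBBBBB.ww##.BBBBBBBBBBBBBBB........................................
245 BBBBBBBBBBBBBBBBBBBBBBB..BBBBBBBBBBBBBBBBB........................................
248 BBBBBBBBBBBBBBBBBBBBBBBBBBBBBBBBBBBBBBBBB.........................................
-2.8423949416348826
```

The tray floor is clear and the toggles lie in the bin. I clamp to straighten the tray, then carry it to the free bench spot used before.

Request:
{"api": "carry_out", "payload": {
  "plan": [
    {"x": 0,"y": 0,"z": -2,"twist": 0},
    {"x": 0,"y": 0,"z": -4,"twist": 0},
    {"x": 0,"y": 0,"z": -6,"twist": 0},
    {"x": 0,"y": 0,"z": -6,"twist": 0}
  ],
  "claw": 0
}}

```text
clock: 49.52
ee_pos: [0.4603, -0.1, 0.3109]
tool_rot: [0.001, 0.999, 0.033, -0.003]
force: [-0.7, -1.4, -2.1]
width: 0.141
grasp_force: 59.0
```

Run:
```python
from h import *
status();scenefloor();delta([.515,.131,.17]);print("twist to go",np.arctan2(*toolR()[[1,0],0])-np.radians(9.2))
```

```text
w 0.1408 g 59.0 F [-0.7 -1.4 -2.1] T [ 0.13 -0.01 -0.  ] clk 49.525 tcp [ 0.46  -0.1    0.311]
floor area 2173 hull 2418.0 poly [[284, 162], [285, 186], [178, 204], [196, 179]]
tool axes cols [[0.998, 0.066, -0.006], [0.066, -0.998, -0.003], [-0.006, 0.002, -1.0]] tcp [ 0.4602 -0.1     0.3108]
shift mm [  70.7 -227.2  139.9]
twist to go -0.09437712113255205
```

Request:
{"api": "carry_out", "payload": {
  "plan": [
    {"x": 2,"y": -8,"z": 0,"twist": 0},
    {"x": 8,"y": -26,"z": 0,"twist": -0.01},
    {"x": 16,"y": -50,"z": 0,"twist": -0.03},
    {"x": 24,"y": -78,"z": 5,"twist": -0.045},
    {"x": 33,"y": -106,"z": 20,"twist": -0.06},
    {"x": 42,"y": -134,"z": 40,"twist": -0.07},
    {"x": 50,"y": -162,"z": 62,"twist": -0.08},
    {"x": 58,"y": -188,"z": 85,"twist": -0.09},
    {"x": 65,"y": -208,"z": 107,"twist": -0.094},
    {"x": 69,"y": -221,"z": 125,"twist": -0.094},
    {"x": 71,"y": -227,"z": 136,"twist": -0.094},
    {"x": 71,"y": -227,"z": 140,"twist": -0.094}
  ]
}}

```text
clock: 51.08
ee_pos: [0.515, 0.1313, 0.1693]
tool_rot: [0.001, 0.997, 0.08, -0.003]
force: [-0.1, -0.4, -2.5]
width: 0.14
grasp_force: 59.0
```

Request:
{"api": "carry_out", "payload": {
  "plan": [
    {"x": 0,"y": 0,"z": 6,"twist": 0},
    {"x": 0,"y": 0,"z": 14,"twist": 0},
    {"x": 0,"y": 0,"z": 20,"twist": 0}
  ]
}}

```text
clock: 51.45
ee_pos: [0.5153, 0.1303, 0.1497]
tool_rot: [0.001, 0.997, 0.08, -0.003]
force: [-0.8, 0.1, -0.3]
width: 0.139
grasp_force: 57.7
```

Run:
```python
from h import *
status()
c=read_camera("scene");s=get_state()["ee_pos"]
f=c["frame"];h=cv2.cvtColor(f,cv2.COLOR_RGB2HSV)[150:330,230:430];m=cv2.inRange(h,(15,60,105),(30,200,255))
n,l,st,ce=cv2.connectedComponentsWithStats(m);k=1+st[1:,4].argmax();p=np.argwhere(l==k)[:,::-1].astype(np.int32)+[230,150]
print(cv2.approxPolyDP(cv2.convexHull(p.astype(np.int32)),5,True)[:,0].tolist())
for th in(0,5,10):
  t=np.radians(th)
  o=Ro.from_euler("ZY",[-1.41,t]).apply([0,0,-.044])+[s[0],s[1]+.007,s[2]-.072]
  X=tray([*o,-1.41,-t],[[-.106,-.08,.003],[.12,-.08,.003],[.12,0,0],[-.12,0,0]]);print(th,proj(c,X[:2]).round(0).tolist(),"z lip,back",X[2:,2].round(3))
```

```text
w 0.1393 g 57.7 F [-0.8  0.1 -0.3] T [ 0.03  0.05 -0.08] clk 51.45 tcp [0.515 0.13  0.15 ]
[[386, 264], [289, 281], [286, 248], [373, 234]]
0 [[372.0, 233.0], [282.0, 240.0]] z lip,back [0.033 0.033]
5 [[374.0, 233.0], [285.0, 247.0]] z lip,back [0.012 0.033]
10 [[375.0, 233.0], [287.0, 253.0]] z lip,back [-0.008  0.034]
```

Request:
{"api": "carry_out", "payload": {
  "plan": [
    {"x": 0,"y": 0,"z": 5,"twist": 0},
    {"x": 0,"y": 0,"z": 10,"twist": 0},
    {"x": 0,"y": 0,"z": 15,"twist": 0},
    {"x": 0,"y": 0,"z": 20,"twist": 0},
    {"x": 0,"y": 0,"z": 24,"twist": 0}
  ]
}}

```text
clock: 52.12
ee_pos: [0.515, 0.1308, 0.1255]
tool_rot: [0.001, 0.997, 0.08, -0.003]
force: [0.3, 1.4, 1.0]
width: 0.132
grasp_force: 59.4
```

Request:
{"api": "carry_out", "payload": {
  "plan": [
    {"x": 0,"y": 0,"z": 2,"twist": 0},
    {"x": 0,"y": 0,"z": 4,"twist": 0}
  ]
}}

```text
clock: 52.38
ee_pos: [0.515, 0.131, 0.1231]
tool_rot: [0.002, 0.997, 0.08, -0.003]
force: [-7.0, -3.8, 28.0]
width: 0.14
grasp_force: 63.4
```

Request:
{"api": "carry_out", "payload": {
  "plan": [
    {"x": 0,"y": 0,"z": -3,"twist": 0},
    {"x": 0,"y": 0,"z": -3,"twist": 0}
  ]
}}

```text
clock: 52.62
ee_pos: [0.515, 0.1306, 0.1248]
tool_rot: [0.001, 0.997, 0.08, -0.003]
force: [-0.9, 0.7, -1.6]
width: 0.135
grasp_force: 59.9
```

Request:
{"api": "carry_out", "payload": {
  "plan": [
    {"x": 0,"y": 0,"z": 0,"twist": 0},
    {"x": 0,"y": 0,"z": 0,"twist": 0},
    {"x": 0,"y": 0,"z": 0,"twist": 0}
  ],
  "claw": 45
}}

```text
clock: 53.0
ee_pos: [0.515, 0.1308, 0.1248]
tool_rot: [0.001, 0.997, 0.08, -0.003]
force: [0.9, -0.6, 0.2]
width: 0.448
grasp_force: 0.0
```

Request:
{"api": "carry_out", "payload": {
  "plan": [
    {"x": 0,"y": 0,"z": -10,"twist": 0},
    {"x": 0,"y": 0,"z": -35,"twist": 0},
    {"x": 0,"y": 0,"z": -75,"twist": 0},
    {"x": 0,"y": -20,"z": -120,"twist": 0},
    {"x": 0,"y": -60,"z": -150,"twist": 0},
    {"x": 0,"y": -110,"z": -160,"twist": 0},
    {"x": 0,"y": -160,"z": -160,"twist": 0},
    {"x": 0,"y": -200,"z": -160,"twist": 0},
    {"x": 0,"y": -220,"z": -160,"twist": 0},
    {"x": 0,"y": -220,"z": -160,"twist": 0}
  ]
}}

```text
clock: 54.25
ee_pos: [0.4797, 0.3501, 0.2851]
tool_rot: [0.001, 0.997, 0.082, -0.003]
force: [-0.4, -1.5, -0.2]
width: 0.454
grasp_force: 0.0
```

Run:
```python
from h import *
status()
c=read_camera("top")
np.save("top3.npy",c["frame"])
h=cv2.cvtColor(c["frame"],cv2.COLOR_RGB2HSV)
for v in range(130,330,5): print(v,"".join("f" if (h[v,u,2]>=105 and 12<=h[v,u,0]<=30 and h[v,u,1]>60) else "#" if (h[v,u,2]<80 and h[v,u,0]<15 and h[v,u,1]>90) else "B" if 100<h[v,u,0]<130 and h[v,u,1]>120 else "w" if h[v,u,0]<16 and h[v,u,1]>90 else "." for u in range(200,570,3)))
for cam,box in(("top",(60,100,200,330)),):
    pass
```

```text
w 0.4542 g 0.0 F [-0.4 -1.5 -0.2] T [-0.03 -0.01 -0.04] clk 54.25 tcp [0.48  0.35  0.285]
130 ............................................................................................................................
135 ............................................................................#...............................................
140 ............................................................................#...B...........................................
145 .....................................................................................#......................................
150 .............................................................................##.............................................
155 ..............................................................................#######.......................................
160 ............................................................................................................................
165 .......................................................................................................
[... 3449 characters left out ...]
...............BBBBBBBBBBBBBBBBB.....##..##BBBBBB......
305 ...............ff.ff................................................................BBBBBBBBBBBBBBBB.###########BBBBBB......
310 ................ffff.................................................................BBBBBBBBBBBBBBBBBBB..###...BBBBBBB.....
315 .................ff..................................................................BBBBBBBBBBBBBBBBBBBBBBBBBBBBBBBBBB.....
320 .................fff....................................................................BBBBBBBBB...........................
325 .................fff........................................................................................................
```

The tray lies flat and empty, the bin holds two stock plus three new toggles, and the gripper touches nothing. I hand in.

```bash
python3 -c "
from plant import sign_off; print(sign_off())"
```

```text
the job is handed in; nothing more can be done
None
```

The job is handed in at about 54 s: the hook is in the carton, all three toggles are in the blue bin, and the empty tray is flat on the bench in a new spot; the tray slipped from the grip twice on the way and landed on the bin rim with its toggles still in it, I pressed it to the bench with up to 52 N through the grip, and I did not re-check the glue jar and thread cone at the end.

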